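# Load a medallion in the lever press and hold it clamped

## Task

Assemble the brass medallion in the black pocket of the press shuttle: set the case body in first, then the spacer ring on it, then the face disc on top, each lying flat and square in the pocket. Then push the shuttle fully home under the ram, and press the lever down all the way to its stop so that the sprung pad clamps the stack. Finish while holding the lever down there (do not let go: it springs up), and leave the bowl, the hammer and the steel bench block where they are.

Things in the scene. Friction and masses are not known exactly. Their poses are not given: they have to be found in the camera images.
- press: grey cast-iron hand lever press, fixed. Origin: on the ram's axis at table level; z up, -x its front (towards the robot), +y the side where the shuttle is loaded. Bed: x -50 to 65 mm, y -105 to 295, 12 mm high, with guide strips at x = +-38, top 21 mm up. Column and head: y +-25, x -28 to 101, head underside 108 mm up; top of the pivot cheeks 196 mm up.
- shuttle (a joint): aluminium shuttle that slides on the bed along the press's -y: 0 = all the way out, 0.16 m = fully home against its stop, pocket centred under the ram. Drawn out at the start (0 to 0.025). Friction about 2.5 N; it stays where it is left.
- nest (a point): centre of the floor, 22 mm above the table, of the round pocket on the shuttle; axes parallel to the press's. Black plastic, 47 mm across, straight walls 21 mm high, then a flare to 27 mm. Walls on the +y and -y sides only (outer faces 40 mm from the centre); towards press -x and +x it is open for the fingers: slots 27 mm wide running out level with the floor.
- knob (a point): centre of the black ball knob (28 mm in diameter, centre 54 mm above the table) on a 10 mm post at the outer end of the shuttle, 105 mm from the pocket's centre along the press's +y; the shuttle plate ends 21 mm beyond it, 22 mm above the table.
- case: medallion case, the body of the medallion: brass cup 44 mm in diameter, 12 mm high, with a recess 32 mm wide and 5 mm deep in its top. Goes in first. Origin: centre of its underside; z up.
- spacer: spacer: brass ring 44 mm outside, 32 mm inside, 7 mm high. Goes in second. Origin: centre of its underside; z up.
- disc: face disc: solid brass disc 44 mm in diameter, 7 mm thick, bevelled upper edge. Goes on top. Origin: centre of its underside; z up.
- pad: rubber-faced pressure pad 34 mm in diameter under the ram, sprung (about 5 N preload, 2.5 N per mm). Origin: centre of its lower face, 65 mm above the table with the lever up. With the lever on its stop and the whole stack under it, it presses on the disc with about 18 N; with a part missing it does not press.
- bowl: green glazed bowl, 104 mm in diameter, 45 mm high; leave it alone. Origin: centre of its underside.
- hammer: hammer about 240 mm long, lying on the table; leave it alone.
- bench_block: steel bench block 75 x 75 x 22 mm; leave it alone. Origin: centre of its underside.
- grip (a point): centre of the black rubber cross grip at the lever's front end: a horizontal cylinder 24 mm in diameter, 80 mm long, along the press's y. 297 mm above the table with the lever up, 174 mm with the lever down on its stop.
- lever: press lever. Its spring keeps it up, the steel bar rising 0.60 rad to the front; 0.62 rad lower is its stop, bar level. Pivot axis (its origin) along the press's y at x 35, y 0, z 178 mm of the press; the grip moves on an arc of 210 mm radius, the ram goes down 36 mm per rad. about 2 N down on the grip starts it, about 7 to 9 N holds it on the stop with the stack loaded; let go, it springs up.
Mind the look-alikes: they are no part of the job. Leave any white look-alike of the case alone.

How it is judged (in metres and radians):
On the way, in this order (a step that is already met when the one before it is completed fails the run):
1. the case body lies flat on the floor of the pocket, let go (horizontal distance between case and nest below 0.003 m and z of case in the frame of nest between -0.0025 and 0.0025 m and angle between case's own z axis and vertical below 0.12 rad and contact force between the fingers and case below 0.05 N), for 0.2 s.
2. the spacer ring lies flat on the case body in the pocket, let go (horizontal distance between each of case, spacer and nest below 0.003 m and z of case in the frame of nest between -0.0025 and 0.0025 m and angle between each of case, spacer's own z axis and vertical below 0.12 rad and z of spacer in the frame of nest between 0.0095 and 0.0145 m and contact force between the fingers and spacer below 0.05 N), for 0.2 s.
3. the face disc lies flat on the spacer in the pocket, let go (horizontal distance between each of case, spacer, disc and nest below 0.003 m and z of case in the frame of nest between -0.0025 and 0.0025 m and angle between each of case, spacer, disc's own z axis and vertical below 0.12 rad and z of spacer in the frame of nest between 0.0095 and 0.0145 m and z of disc in the frame of nest between 0.0165 and 0.0215 m and contact force between the fingers and disc below 0.05 N), for 0.2 s.
4. the loaded shuttle is fully home under the ram, the lever still up (horizontal distance between each of case, spacer, disc and nest below 0.003 m and z of case in the frame of nest between -0.0025 and 0.0025 m and angle between each of case, spacer, disc's own z axis and vertical below 0.12 rad and z of spacer in the frame of nest between 0.0095 and 0.0145 m and z of disc in the frame of nest between 0.0165 and 0.0215 m and value of joint shuttle above 0.156 m and z of grip in the frame of press above 0.265 m), for 0.1 s.
At the end, for the whole second after the job is handed in: Case, spacer and disc are stacked in the pocket (each within 3 mm of its centre, 2.5 mm in height, flat within 7 degrees), the shuttle is within 4 mm of home, the lever's grip within 8 mm of its lowest point, pushed by the robot with over 2 N, and the pad presses the disc with over 8 N (horizontal distance between each of case, spacer, disc and nest below 0.003 m and z of case in the frame of nest between -0.0025 and 0.0025 m and angle between each of case, spacer, disc's own z axis and vertical below 0.12 rad and z of spacer in the frame of nest between 0.0095 and 0.0145 m and z of disc in the frame of nest between 0.0165 and 0.0215 m and value of joint shuttle above 0.156 m and z of grip in the frame of press below 0.182 m and contact force between pad and disc above 8 N and contact force between any of the fingers, the arm and lever above 2 N); the arm keeps its last pose, push and grip.
It fails at once if the bowl is moved more than 25 mm (distance of bowl from where it was at the start of the episode above 0.025 m).
It fails at once if the hammer is moved more than 25 mm (distance of hammer from where it was at the start of the episode above 0.025 m).
It fails at once if the bench block is moved more than 25 mm (distance of bench_block from where it was at the start of the episode above 0.025 m).
It also fails if it takes over 72 s, if anything falls off the work surface, if the arm or the gripper's body presses on something with over 40 N, if the wrist force passes 120 N, or if a joint passes its speed limit or range.

## Robot

A 6-joint arm with a two-finger parallel gripper is mounted at the origin on the work surface. World frame = base frame: x ahead of the robot, y to its left, z up, the work surface at z = 0. Lengths are in m, angles in degrees, forces in N, time in s.
With the tool pointing down it reaches from about 0.35 to 0.85 m from the base axis. Payload 8.1 kg.
Tool frame: the origin (TCP) lies between the finger pads; the fingertips stand 8 mm ahead of it and the grasp point (between the pads) lies 11 mm behind it; z points along the fingers, y is the line along which they close (so a half turn about z gives the same grasp; the last joint's range is limited). The gripper opens to 93 mm and grips with 3 to 60 N. Pads are 15 mm wide; open, the fingers measure 128 mm over their backs; the gripper's body (75 mm by 188 mm) begins 65 mm behind the grasp point.
Start: joints at [-74.851, 7.471, 85.268, -0, 87.261, -4.893], TCP at [0.206, -0.564, 0.198] pointing down, gripper open.
Joint ranges: [-169.43, 169.43], [-51.17, 129.36], [1.28, 143.12], [-76.62, 256.62], [0, 156.53], [-152.29, 152.29]. Speed limits (degrees/s): [136.94, 136.94, 159.86, 180, 180, 180].

## Interface

Orientations are given as a 3x3 rotation matrix whose columns are the frame's x, y, z axes.
In Python, from plant import telemetry, viewer, job gives the robot as it stands.
- The arm moves only by the tool step_arm, never from a script. Its argument "commands" is one flat list of numbers, 4 for each row, row after row: the shift along the tool's x, y, z scaled (see below), then the turn about the tool's z scaled (see below). In form: [dx, dy, dz, yaw, dx, dy, dz, yaw, ...]. A call has 1 to 12 rows; each row shifts and turns the commanded pose from where the row before left it, along the tool's axes as they then stand; what a row does not reach is not made up. The controller multiplies each number of a shift by 40 mm and each number of a turn by 0.08 rad. A row lasts 1/10 s, in which the tool goes at most 50 mm and 8.59 degrees, less where a joint would pass 70% of its speed; a pose out of reach is approached as far as the arm can. A call with a number of a shift or a turn outside -1 to 1 is refused whole. A call with a gripper value outside its range is refused whole. "gripper" is the closure, from -1 (fully open) to 1 (shut), set as the call begins (left out, the last holds). The fingers move at their own pace and stop on an object; "force" is the grip in N (left out, the last holds). Time passes only in rows, so rows that do not move let the fingers close. It gives the time, the measured TCP pose, the force, the opening and the grip force at its end, in the units of the state.
- telemetry.sense(): the state, without advancing time (a new reading comes with each control period).
- viewer.capture(name): name is "side" or "top" or "wrist"; returns a dict with "color" (400x640x3 uint8, red, green, blue), "fov_y" (degrees; the focal length in pixels is half the picture's height over the tangent of half this angle, whatever the lens; pixels are square), "cx", "cy" (the principal point, pixels), "R" (3x3) and "t" (3): a world point X has camera coordinates R X + t. Camera axes: x right, y down, z forward; pixel columns grow to the right and rows downward; lengths in m; the calibration is good to about 2 mm. A picture is of the moment at which its call begins. There is no depth.
- job.sign_off(): hands the job in; it is judged then, once.
The state is a dict: "time_s": time; "joint_positions": joint angles; "joint_vel": joint speeds; "joint_torque": joint torques, N m; "tool_pos": TCP position; "eef_rot": TCP orientation; "force": force on the tool from outside, world axes, zero at the start; "ft_torque": the same for the moment, N m; "gripper_width": finger opening in m; "grip_force": force on a finger pad.
Only numpy, scipy, OpenCV 4.12 (cv2) and the standard library are available. Lean on these libraries where they do the work, as an engineer would, in place of code of your own. Each camera call takes 0.05 s, during which the arm holds its last target. There are 200 camera calls.

## Working session

There is one attempt and no reset: what is moved stays moved. The work goes in short steps, Python scripts to look and compute and a tool call to move; the robot and the scene stay as the last step left them, time stands still between calls to the robot, and variables do not carry over. Pictures are saved under pics/ and viewed, at most 10 in all, crops included, and the job is handed in when it is done.

Besides the shell and the picture viewer there is one more tool, called as a command line: name --argument value ..., lists and objects as JSON in quotes. step_arm: Moves the arm, as the interface text tells. Its arguments: {"type":"object","properties":{"commands":{"type":"array","items":{"type":"number","minimum":-1,"maximum":1}},"gripper":{"type":"number"},"force":{"type":"number"}},"required":["commands"]}

```bash
ls; mkdir -p pics; cat > h.py <<'E'
import numpy as np, cv2, pickle
from plant import telemetry, viewer, job
def cap(n, save=None):
    c=viewer.capture(n); pickle.dump(c,open(f'{n}.pkl','wb'))
    if save: cv2.imwrite(f'pics/{save}.png',c['color'][:,:,::-1])
    return c
def load(n): return pickle.load(open(f'{n}.pkl','rb'))
def F(c): return c['color'].shape[0]/2/np.tan(np.radians(c['fov_y'])/2)
def ray(c,u,v):
    R=np.array(c['R']);t=np.array(c['t']);f=F(c)
    d=R.T@np.array([(u-c['cx'])/f,(v-c['cy'])/f,1]); return -R.T@t,d
def onz(c,u,v,z):
    o,d=ray(c,u,v); return o+d*(z-o[2])/d[2]
def proj(c,X):
    p=np.array(c['R'])@np.array(X)+np.array(c['t']); return F(c)*p[:2]/p[2]+[c['cx'],c['cy']]
E
python3 - <<'E'
from h import *
a=cap('top','top0'); b=cap('side','side0')
for c in(a,b): print(c['fov_y'],c['cx'],c['cy'],np.round(c['R'],4).tolist(),c['t'])
s=telemetry.sense();print(s)
E
```

```text
pics
46.90573877462677 318.0102834280955 195.44772046415105 [[0.0071, -0.9999, -0.0099], [-0.9972, -0.0063, -0.0744], [0.0743, 0.0104, -0.9972]] [0.00992144 0.53428818 1.35069403]
52.86119380794309 322.54258711845654 201.09220432616948 [[-0.8744, -0.4849, -0.0144], [-0.3342, 0.6236, -0.7067], [0.3517, -0.6132, -0.7073]] [0.48538439 0.31025827 1.11614309]
{'time_s': 0.1, 'joint_positions': array([-7.48507906e+01,  7.51335880e+00,  8.53234678e+01, -5.28350744e-04,
        8.72628297e+01, -4.89549048e+00]), 'joint_vel': array([-0.02803696, -0.03286768, -0.18010946, -0.01924252,  0.03142896,
        0.07838599]), 'joint_torque': array([ 1.80494451e-03, -5.61337924e+01, -4.93095446e+01,  7.70460838e-02,
        2.91342137e-02, -7.80715004e-05]), 'tool_pos': array([ 0.20549699, -0.56310909,  0.19716142]), 'eef_rot': array([[ 9.39425383e-01,  3.42753169e-01, -4.63436209e-04],
       [ 3.42753454e-01, -9.39423897e-01,  1.67647843e-03],
       [ 1.39255245e-04, -1.73377075e-03, -9.99998487e-01]]), 'force': array([ 0.5291928 , -0.90957506,  0.38439102]), 'ft_torque': array([ 0.00483368, -0.02333207, -0.07262301]), 'grip_force': 0.0, 'gripper_width': 0.09313875658697654}
```

View pics/top0.png

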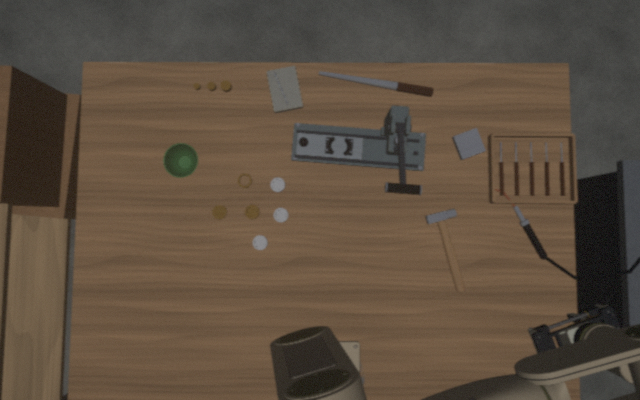

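View pics/side0.png

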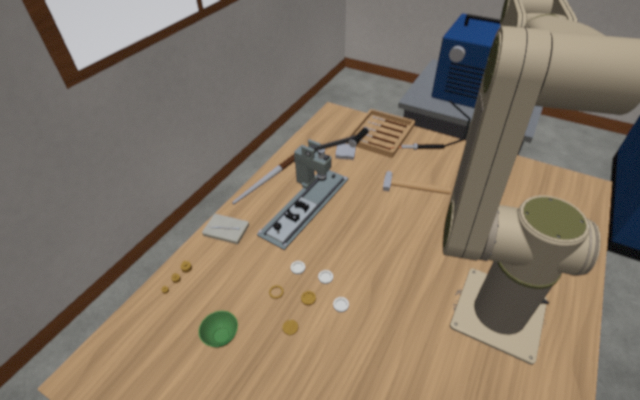

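Top view: the brass ring is at (245,181), two brass rounds at (220,212) and (252,212), and white look-alikes at (278,184), (280,215), (260,242). The knob is at (304,142), the pocket at (340,146), the grip at (403,188). Next I make one enlarged crop to tell case from disc, and measure the positions.

```bash
python3 - <<'E'
from h import *
a=load('top');b=load('side')
A=cv2.resize(a['color'][165:255,195:295],None,fx=4,fy=4,interpolation=2)
B=cv2.resize(b['color'][250:340,260:360],None,fx=4,fy=4,interpolation=2)
C=cv2.resize(a['color'][90:210,280:440],None,fx=2.5,fy=2.5,interpolation=2)
C=cv2.copyMakeBorder(C,0,0,0,400,0)[:240]
D=cv2.resize(a['color'][115:175,280:440],None,fx=5,fy=5,interpolation=2)[:240]
im=np.vstack([np.hstack([A,B]),np.clip(D.astype(int)*1.5,0,255).astype(np.uint8)])
im=im[:600]; cv2.imwrite('pics/crop1.png',im[:,:,::-1])
for n,c,z in(('top',a,.01),('side',b,.01)):
    hsv=cv2.cvtColor(c['color'],cv2.COLOR_RGB2HSV)
    m=cv2.inRange(hsv,(18,120,50),(32,255,255))
    m=cv2.morphologyEx(m,cv2.MORPH_CLOSE,np.ones((3,3)))
    cs,_=cv2.findContours(m,cv2.RETR_EXTERNAL,2)
    for k in cs:
        if cv2.contourArea(k)<40: continue
        (u,v),ax,_=cv2.fitEllipse(k); print(n,round(u,1),round(v,1),np.round(ax,1),cv2.contourArea(k),[np.round(onz(c,u,v,h)[:2],4).tolist() for h in(.006,.0035)])
E
```

```text
top 251.6 211.5 [11.9 12.7] 111.5 [[0.4857, 0.2124], [0.4858, 0.2128]]
top 219.1 211.7 [12.6 13.3] 123.5 [[0.4844, 0.3101], [0.4845, 0.3107]]
top 225.3 85.2 [8.1 9.7] 55.0 [[0.8723, 0.3001], [0.8731, 0.3007]]
side 290.0 326.7 [14.4 16.1] 172.5 [[0.4822, 0.313], [0.4831, 0.312]]
side 308.1 297.6 [13.2 14.7] 148.0 [[0.4847, 0.2121], [0.4856, 0.2108]]
side 275.9 291.4 [12.1 14.5] 132.0 [[0.5773, 0.2391], [0.5784, 0.2379]]
side 175.2 277.1 [7.9 8.5] 49.5 [[0.8711, 0.3423], [0.8729, 0.3413]]
side 185.5 265.9 [ 9.8 11.4] 79.0 [[0.8726, 0.2963], [0.8744, 0.2953]]
```

View pics/crop1.png

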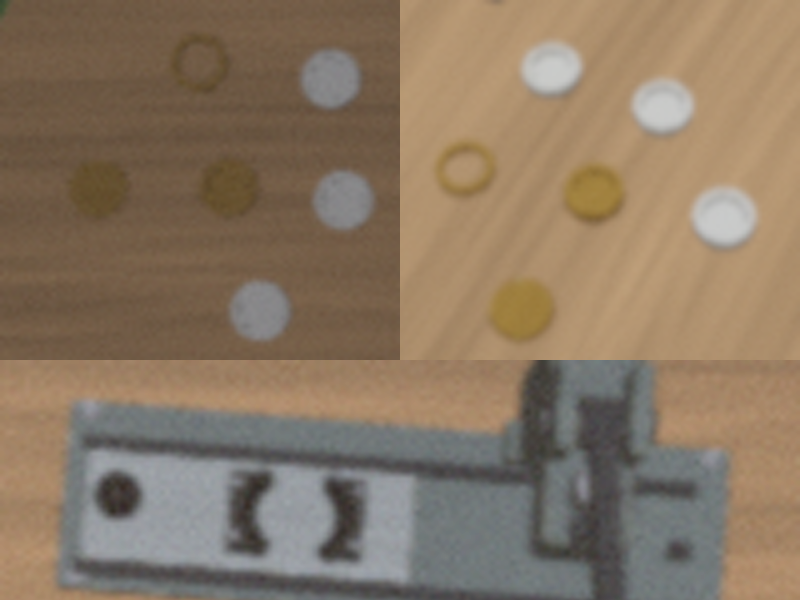

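The crop confirms it. The brass round with a raised rim at (252,212) is the case, the plain one at (220,212) is the disc, and the ring at (245,181) is the spacer. The white ones are decoys. Next I locate the press.

```bash
python3 - <<'E'
from h import *
a=load('top');b=load('side')
P=[onz(a,*p,.012)[:2] for p in((295.6,123.6),(292,160),(425.4,134))]
print(np.round(P,4)); d=P[0]-P[2]; print('y axis ang',np.degrees(np.arctan2(d[1],d[0])),np.linalg.norm(d)); d=P[0]-P[1]; print('x ang',np.degrees(np.arctan2(d[1],d[0])),np.linalg.norm(d))
# dark blobs inside the shuttle
for n,c,roi in(('top',a,(285,120,430,170)),('side',b,(262,180,330,245))):
    g=cv2.cvtColor(c['color'],cv2.COLOR_RGB2GRAY);x0,y0,x1,y1=roi
    m=np.zeros_like(g);m[y0:y1,x0:x1]=(g[y0:y1,x0:x1]<50)*255
    N,l,s,ce=cv2.connectedComponentsWithStats(m)
    for i in range(1,N):
        if s[i,4]>15: print(n,np.round(ce[i],1),s[i],np.round(onz(c,*ce[i],.054)[:2],4),np.round(onz(c,*ce[i],.045)[:2],4))
# grip
g=cv2.cvtColor(a['color'],cv2.COLOR_RGB2GRAY)
m=np.zeros_like(g);m[178:200,380:426]=(g[178:200,380:426]<45)*255
M=cv2.moments(m,True);print('grip',M['m10']/M['m00'],M['m01']/M['m00'],onz(a,M['m10']/M['m00'],M['m01']/M['m00'],.297))
E
```

```text
[[ 0.7525  0.083 ]
 [ 0.6413  0.0926]
 [ 0.7225 -0.3087]]
y axis ang 85.63092039746691 0.3928299618950787
x ang -4.96116442750799 0.11160108384998209
top [387.1 128.6] [384 120   9  20  81] [ 0.7292 -0.1877] [ 0.7312 -0.189 ]
top [400.4 129.7] [396 123  11  16  72] [ 0.7261 -0.2266] [ 0.7281 -0.2281]
top [303.2 141.7] [300 138   7   8  44] [0.6891 0.0577] [0.6909 0.0581]
top [329.4 144.9] [327 138   7  15  55] [ 0.6801 -0.0191] [ 0.6818 -0.0192]
top [348.  146.4] [344 139   8  15  54] [ 0.6758 -0.0734] [ 0.6774 -0.0739]
top [398.1 154.4] [387 141  18  29 127] [ 0.6532 -0.2195] [ 0.6546 -0.221 ]
side [301. 205.] [295 201  13   9  57] [ 0.6685 -0.0573] [ 0.6735 -0.0646]
side [291.4 216. ] [286 210  13  11  46] [0.6699 0.0007] [ 0.6749 -0.0061]
side [276.5 225.7] [274 223   6   7  28] [0.6894 0.0591] [0.6946 0.0529]
grip 403.4486692015209 188.1406844106464 [ 0.53220978 -0.19165303  0.297     ]
```

step_arm --commands '[0,0,-1,-1,0,0,-1,-1,0,0,-0.5,-1,0,-1,0,-1,0,-1,0,-1,0,-1,0,-1,0,-1,0,-1,0,-1,0,-1,0,-1,0,-1,0,-1,0,-1,0,-1,0,-1,0,-1,0,-1]' --gripper -0.3 --force 20

```text
time_s: 1.3
tool_pos: [-0.0734, -0.3462, 0.298]
eef_rot: [[0.254, 0.967, -0.0], [0.967, -0.254, -0.0], [-0.0, -0.0, -1.0]]
force: [0.2, -0.9, -0.1]
gripper_width: 0.0602
grip_force: 0.0
```

step_arm --commands '[0,0.8,0,-0.74,0,0.8,0,-0.74,0,0.8,0,-0.74,0.2,1,0,0,0.2,1,0,0,0.3,1,0,0,0.4,1,0,0,0.5,1,0,0,0.6,1,0,0,0.7,0.8,0,0,0.8,0.6,0,0,1,0,0,0]'

```text
time_s: 2.5
tool_pos: [0.3336, -0.2024, 0.297]
eef_rot: [[0.082, 0.997, -0.001], [0.997, -0.082, 0.002], [0.002, -0.001, -1.0]]
force: [-0.4, 1.1, 0.3]
gripper_width: 0.0607
grip_force: 0.0
```

step_arm --commands '[1,0,0,0,1,0,0,0,1,0.1,0,0,1,0.2,0,0,1,0.3,0,0,1,0.3,0.2,0,1,0.4,0.4,0,1,0.4,0.4,0,1,0.4,0.5,0,1,0.4,0.5,0,0.6,0.4,0.5,0,0,0,0,0]'

```text
time_s: 3.7
tool_pos: [0.4814, 0.2109, 0.1931]
eef_rot: [[0.08, 0.997, -0.007], [0.997, -0.081, -0.002], [-0.002, -0.007, -1.0]]
force: [-0.1, 0.1, -0.4]
gripper_width: 0.0603
grip_force: 0.0
```

```bash
python3 - <<'E'
from h import *
w=cap('wrist','w0'); s=telemetry.sense(); print(s['tool_pos'],w['fov_y'],w['cx'],w['cy'])
R=np.array(w['R']);t=np.array(w['t']);print('cam',-R.T@t, (R@s['eef_rot']).round(3).tolist())
E
```

```text
[0.48154319 0.20961371 0.19519383] 65.03937019646845 319.1127148559466 204.7302014404587
cam [0.48960866 0.29031168 0.37830709] [[0.001, 1.0, 0.001], [-0.96, 0.001, -0.279], [-0.279, -0.001, 0.96]]
```

View pics/w0.png

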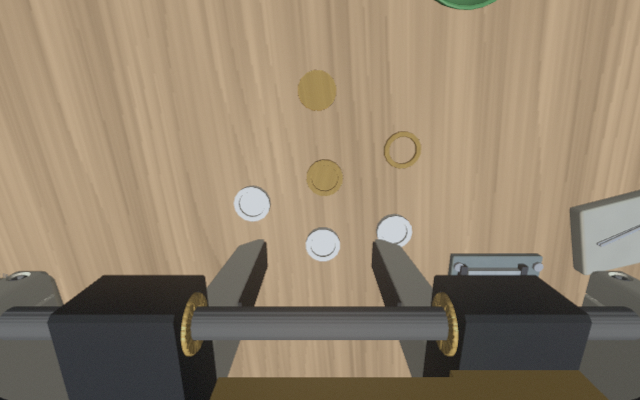

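The wrist view shows the case (rimmed) at (325,177), the disc at (317,90), and the spacer at (403,150). I'll measure them from this view.

```bash
cat >> h.py <<'E'
def brass(c,zs,amin=150,amax=1e9,lo=(15,90,40),hi=(32,255,255),maxv=270):
    hsv=cv2.cvtColor(c['color'],cv2.COLOR_RGB2HSV); m=cv2.inRange(hsv,lo,hi); m[maxv:]=0
    m=cv2.morphologyEx(m,cv2.MORPH_CLOSE,np.ones((3,3))); m=cv2.morphologyEx(m,cv2.MORPH_OPEN,np.ones((2,2)))
    for k in cv2.findContours(m,cv2.RETR_EXTERNAL,2)[0]:
        if not amin<cv2.contourArea(k)<amax: continue
        k=cv2.convexHull(k); (u,v),ax,_=cv2.fitEllipse(k)
        print(round(u,1),round(v,1),np.round(ax,1),[np.round(onz(c,u,v,z)[:2],4).tolist() for z in zs])
E
python3 - <<'E'
from h import *
w=load('wrist'); h=cv2.cvtColor(w['color'],cv2.COLOR_RGB2HSV)
for p in((317,90),(325,163),(388,150),(325,178),(350,100)): print(p,h[p[1],p[0]])
brass(w,(.012,.007,.0035),lo=(18,120,40))
E
```

```text
(317, 90) [ 20 116 163]
(325, 163) [ 21 115 166]
(388, 150) [ 20 115 167]
(325, 178) [ 21 117 168]
(350, 100) [ 17  79 162]
317.4 91.3 [36.5 39.1] [[0.4871, 0.3132], [0.4871, 0.3135], [0.4871, 0.3137]]
```

```bash
python3 - <<'E'
from h import *
w=load('wrist')
brass(w,(.012,.007,.0035),lo=(18,97,40))
E
```

```text
325.2 178.3 [35.9 36.4] [[0.4884, 0.2154], [0.4884, 0.2144], [0.4884, 0.2136]]
403.0 150.5 [35.5 38.3] [[0.5805, 0.2409], [0.5818, 0.2402], [0.5827, 0.2397]]
317.6 91.0 [38.4 40.9] [[0.4874, 0.3135], [0.4874, 0.3138], [0.4873, 0.314]]
```

step_arm --commands '[0.11,0.12,1,0,0,0,1,0,0,0,1,0,0,0,0.8,0,0,0,0.5,0,0,0,0.25,0,0,0,0,0,0,0,0,0]'

```text
time_s: 4.55
tool_pos: [0.4893, 0.2129, 0.0179]
eef_rot: [[0.084, 0.996, 0.002], [0.996, -0.084, 0.001], [0.001, 0.002, -1.0]]
force: [0.1, -0.5, 0.5]
gripper_width: 0.0606
grip_force: 0.0
```

```bash
python3 - <<'E'
from h import *
w=cap('wrist','w1'); s=telemetry.sense(); print(s['tool_pos'],s['force'],s['eef_rot'].round(4).tolist())
brass(w,(.012,.007),lo=(18,97,40),maxv=400)
E
```

```text
[0.4896127  0.2131997  0.01821848] [-0.56189713  0.125114   -0.11474474] [[0.0836, 0.9965, 0.0029], [0.9965, -0.0836, 0.0009], [0.0012, 0.0028, -1.0]]
435.7 387.5 [ 35.4 505.6] [[0.5685, 0.084], [0.5704, 0.0785]]
194.5 325.5 [25.6 65.3] [[0.3956, 0.1547], [0.393, 0.1511]]
445.7 325.0 [25.6 66.7] [[0.5745, 0.1397], [0.5766, 0.1357]]
315.7 234.0 [65.2 65.7] [[0.4879, 0.217], [0.4877, 0.215]]
456.8 184.2 [63.9 70.5] [[0.5785, 0.2426], [0.5806, 0.2414]]
299.4 75.0 [73.6 79.5] [[0.4871, 0.3139], [0.4868, 0.3144]]
```

View pics/w1.png

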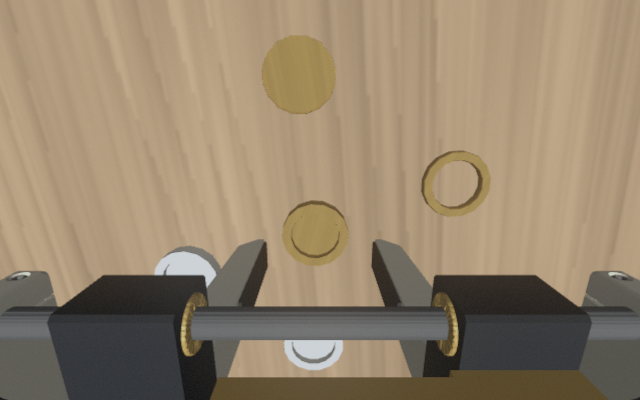

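```bash
python3 - <<'E'
from h import *
w=load('wrist'); s=telemetry.sense(); R=s['eef_rot'];p=s['tool_pos']
for q in((0,0,0),(0,0,.008),(.0075,-.03,.008),(-.0075,-.03,.008),(.0075,.03,.008),(0,-.0475,.008)): print(q,proj(w,p+R@np.array(q)).round(1))
b=cap('side','s1')
for q in((0,0,.008),(0,-.047,.008),(0,.047,.008)): print('side',proj(b,p+R@np.array(q)).round(1))
cv2.imwrite('pics/s1c.png',cv2.resize(b['color'][230:370,220:400],None,fx=4,fy=4,interpolation=2)[:,:,::-1])
E
```

```text
(0, 0, 0) [318.8 242.9]
(0, 0, 0.008) [318.8 238.1]
(0.0075, -0.03, 0.008) [273.  227.4]
(-0.0075, -0.03, 0.008) [273.9 248.5]
(0.0075, 0.03, 0.008) [364.6 227.4]
(0, -0.0475, 0.008) [247.  238.1]
side [306.3 296.4]
side [320.  304.4]
side [293.2 288.6]
```

View pics/s1c.png

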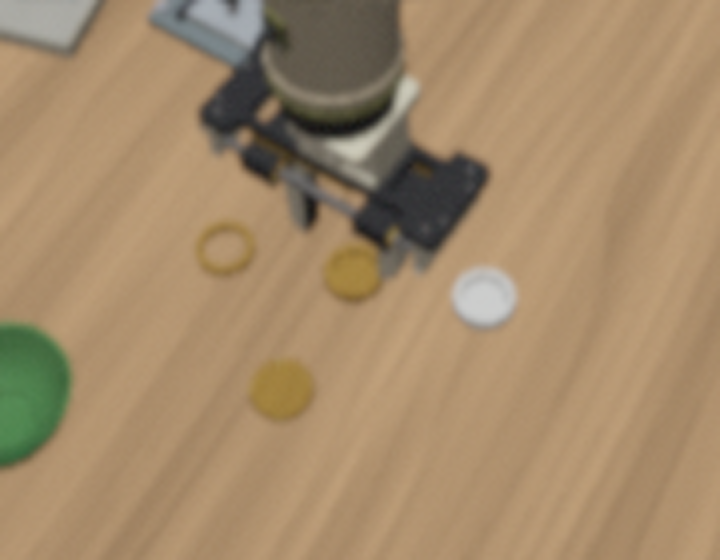

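step_arm --commands '[0.04,-0.03,0.1,0,0,0,0.08,0,0,0,0,0]'

```text
time_s: 4.95
tool_pos: [0.4867, 0.2147, 0.0085]
eef_rot: [[0.083, 0.997, -0.001], [0.997, -0.083, -0.0], [-0.0, -0.001, -1.0]]
force: [-0.1, 0.1, -0.2]
gripper_width: 0.0605
grip_force: 0.0
```

step_arm --commands '[0,0,0,0,0,0,0,0,0,0,0,0,0,0,0,0,0,0,0,0]' --gripper 1 --force 20

```text
time_s: 5.45
tool_pos: [0.4871, 0.2147, 0.009]
eef_rot: [[0.083, 0.997, 0.0], [0.997, -0.083, 0.0], [0.0, 0.0, -1.0]]
force: [0.9, -0.0, -0.5]
gripper_width: 0.0252
grip_force: 0.0
```

step_arm --commands '[0,0,-0.5,0,0,0,-1,0,0,0,-1,0,0,0,-1,0,0,0,0,0]'

```text
time_s: 5.95
tool_pos: [0.4911, 0.216, 0.1562]
eef_rot: [[0.083, 0.996, 0.011], [0.997, -0.083, 0.004], [0.004, 0.01, -1.0]]
force: [0.7, -0.2, 0.2]
gripper_width: 0.0006
grip_force: 0.0
```

```bash
python3 - <<'E'
from h import *
w=cap('wrist','w2'); s=telemetry.sense(); print(s['tool_pos'],s['force'],s['gripper_width'],s['grip_force'])
z=s['tool_pos'][2]; brass(w,(z+.002,),lo=(18,97,40),maxv=310)
E
```

```text
[0.48965782 0.21551307 0.15298256] [ 0.18728681 -0.35553346  0.30630899] 0.00036220736898518916 0.0
314.7 191.3 [39.6 39.9] [[0.4917, 0.2498]]
399.5 160.4 [39.  41.1] [[0.5438, 0.2643]]
305.1 95.9 [42.7 45. ] [[0.4911, 0.3053]]
```

View pics/w2.png

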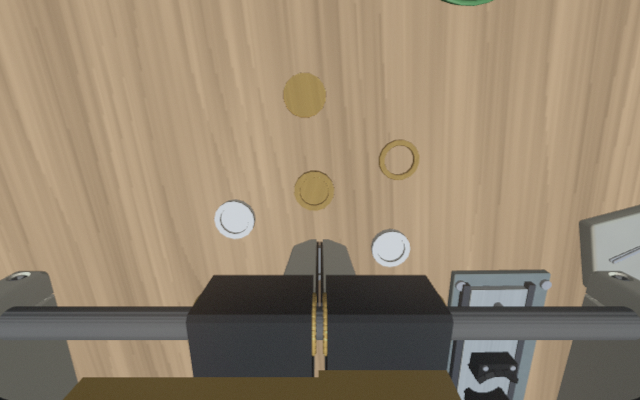

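The fingers closed above the case and it hasn't moved, so the real fingertips sit higher than the nominal TCP suggests. I'll reopen and descend under force feedback.

step_arm --commands '[0,0,0.8,0,0,0,1,0,0,-0.05,1,0,0,0,0.7,0,0,0,0,0,0,0,0,0]' --gripper -0.3

```text
time_s: 6.6
tool_pos: [0.484, 0.2145, 0.0082]
eef_rot: [[0.083, 0.997, -0.002], [0.997, -0.083, -0.001], [-0.001, -0.002, -1.0]]
force: [0.8, -0.6, 0.5]
gripper_width: 0.044
grip_force: 0.0
```

step_arm --commands '[0,0,0.08,0,0,0,0,0]'

```text
time_s: 6.8
tool_pos: [0.4865, 0.2153, 0.0074]
eef_rot: [[0.083, 0.997, 0.003], [0.997, -0.083, 0.001], [0.001, 0.003, -1.0]]
force: [-0.3, -0.0, 1.1]
gripper_width: 0.0586
grip_force: 0.0
```

step_arm --commands '[0,0,0.08,0,0,0,0,0]'

```text
time_s: 7.0
tool_pos: [0.4855, 0.215, 0.003]
eef_rot: [[0.083, 0.997, 0.001], [0.997, -0.083, 0.0], [0.0, 0.001, -1.0]]
force: [0.1, -0.2, -0.1]
gripper_width: 0.0602
grip_force: 0.0
```

```bash
python3 - <<'E'
from h import *
w=cap('wrist'); b=cap('side'); s=telemetry.sense(); print(s['time_s'],s['tool_pos'],s['force'],s['gripper_width'],s['grip_force'])
brass(w,(.012,),lo=(18,97,40),maxv=310)
A=cv2.resize(w['color'][200:300,230:410],None,fx=4.4,fy=4.4,interpolation=2)[:300]
B=cv2.resize(b['color'][265:315,262:350],None,fx=9,fy=9,interpolation=2)
im=np.zeros((600,800,3),np.uint8); im[:300,:792]=A[:300,:792]; im[300:,:792]=cv2.resize(b['color'][265:315,250:382],(792,300),interpolation=2)
cv2.imwrite('pics/c3.png',im[:,:,::-1])
E
```

```text
7.1 [0.48527712 0.21489918 0.00286603] [-0.115238   -0.19853184 -0.13189391] 0.06014472547269211 0.0
196.7 303.1 [16.7 22.6] [[0.4043, 0.1838]]
443.3 302.7 [17.4 22.9] [[0.5626, 0.1707]]
321.8 245.3 [69.4 70.5] [[0.4878, 0.2172]]
473.1 192.2 [68.  76.3] [[0.5778, 0.243]]
305.2 74.9 [79.7 85.9] [[0.4869, 0.314]]
```

View pics/c3.png

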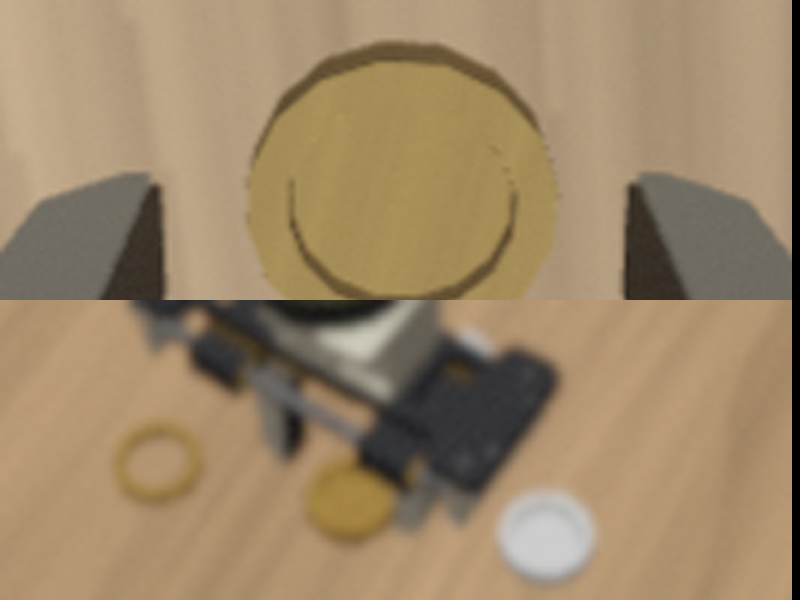

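Side-view rays put the fingertips about 12 mm above the table. I'll keep descending with the force guard.

step_arm --commands '[0,0,0.12,0,0,0,0,0]'

```text
time_s: 7.3
tool_pos: [0.4846, 0.2147, -0.003]
eef_rot: [[0.083, 0.997, -0.001], [0.997, -0.083, -0.0], [-0.0, -0.001, -1.0]]
force: [0.2, -0.5, -0.5]
gripper_width: 0.0608
grip_force: 0.0
```

step_arm --commands '[0,0,0.08,0,0,0,0,0]'

```text
time_s: 7.5
tool_pos: [0.4847, 0.2147, -0.0061]
eef_rot: [[0.083, 0.997, -0.001], [0.997, -0.083, -0.0], [-0.0, -0.001, -1.0]]
force: [-0.3, 0.3, 0.7]
gripper_width: 0.0604
grip_force: 0.0
```

step_arm --commands '[0,0,0.06,0,0,0,0,0]'

```text
time_s: 7.7
tool_pos: [0.4849, 0.2147, -0.0082]
eef_rot: [[0.083, 0.997, -0.0], [0.997, -0.083, -0.0], [-0.0, -0.0, -1.0]]
force: [0.1, -0.1, 0.2]
gripper_width: 0.0609
grip_force: 0.0
```

step_arm --commands '[0,0,0,0,0,0,0,0,0,0,0,0,0,0,0,0]' --gripper 0.5 --force 15

```text
time_s: 8.1
tool_pos: [0.4852, 0.2149, -0.0078]
eef_rot: [[0.083, 0.997, 0.0], [0.997, -0.083, 0.0], [0.0, 0.0, -1.0]]
force: [-0.2, 0.4, -0.5]
gripper_width: 0.0333
grip_force: 0.0
```

```bash
python3 - <<'E'
from h import *
w=cap('wrist'); s=telemetry.sense(); print(s['time_s'],s['tool_pos'],s['force'],s['gripper_width'],s['grip_force'])
brass(w,(.012,),lo=(18,97,40),maxv=310)
E
```

```text
8.15 [ 0.48510777  0.2148451  -0.007805  ] [-0.72885313  1.07237493  0.25763426] 0.029174431999475718 0.0
322.4 252.2 [72.6 74. ] [[0.4878, 0.2175]]
482.5 196.4 [72.  81.2] [[0.5775, 0.2433]]
304.7 72.1 [84.9 91.5] [[0.4869, 0.314]]
```

Still above the case: all the evidence is that the true tool height is well above the reading. I'll reopen and feel for the table.

step_arm --commands '[0,0,0,0,0,0,0,0,0,0,0,0,0,0,0.1,0,0,0,0.1,0,0,0,0,0]' --gripper -0.3

```text
time_s: 8.75
tool_pos: [0.4843, 0.2146, -0.0168]
eef_rot: [[0.083, 0.997, -0.001], [0.997, -0.083, -0.0], [-0.001, -0.001, -1.0]]
force: [-1.1, -0.5, 0.2]
gripper_width: 0.0603
grip_force: 0.0
```

step_arm --commands '[0,0,0.07,0,0,0,0,0]'

```text
time_s: 8.95
tool_pos: [0.4847, 0.2147, -0.0191]
eef_rot: [[0.083, 0.997, -0.001], [0.997, -0.083, -0.0], [-0.0, -0.001, -1.0]]
force: [-0.9, -0.1, -0.4]
gripper_width: 0.0606
grip_force: 0.0
```

step_arm --commands '[0,0,0.07,0,0,0,0,0]'

```text
time_s: 9.15
tool_pos: [0.4854, 0.2149, -0.0202]
eef_rot: [[0.083, 0.997, 0.0], [0.997, -0.083, -0.0], [-0.0, 0.0, -1.0]]
force: [-7.1, -1.8, 11.5]
gripper_width: 0.0607
grip_force: 6.5
```

step_arm --commands '[0,0,0.07,0,0,0,0,0]'

```text
time_s: 9.35
tool_pos: [0.4854, 0.215, -0.0204]
eef_rot: [[0.083, 0.997, -0.001], [0.997, -0.083, -0.0], [-0.0, -0.0, -1.0]]
force: [-20.9, -7.5, 42.8]
gripper_width: 0.0605
grip_force: 21.2
```

```bash
python3 - <<'E'
from h import *
w=cap('wrist'); b=cap('side'); s=telemetry.sense(); print(s['time_s'],s['tool_pos'],s['force'],s['gripper_width'],s['joint_positions'].round(2))
brass(w,(.012,),lo=(18,97,40),maxv=310)
E
```

```text
9.45 [ 0.48539615  0.21500652 -0.02040942] [-20.3626499   -7.06339654  41.69474497] 0.06055952144967746 [ 1.8360e+01  9.7200e+00  1.0706e+02 -1.0000e-02  6.3250e+01  2.3130e+01]
443.9 303.1 [16.8 24. ] [[0.5536, 0.187]]
196.7 302.9 [16.9 22.9] [[0.4159, 0.1985]]
322.1 262.1 [78.4 79.8] [[0.4878, 0.2177]]
493.6 202.6 [76.8 87.5] [[0.5771, 0.2436]]
303.0 68.8 [91.6 99.5] [[0.4869, 0.314]]
```

Contact: the fingertips meet the table at a TCP reading of -0.0203, so tip height = reading + 20 mm. I'll back off about 3 mm and grasp.

step_arm --commands '[0,0,-0.2,0,0,0,0,0]'

```text
time_s: 9.65
tool_pos: [0.4863, 0.2153, -0.0149]
eef_rot: [[0.083, 0.997, 0.003], [0.997, -0.083, 0.001], [0.001, 0.002, -1.0]]
force: [0.9, 0.2, -0.3]
gripper_width: 0.0605
grip_force: 0.0
```

step_arm --commands '[0,0,0,0,0,0,0,0,0,0,0,0,0,0,0,0,0,0,0,0]' --gripper 0.6 --force 15

```text
time_s: 10.15
tool_pos: [0.4846, 0.2147, -0.0168]
eef_rot: [[0.083, 0.997, -0.001], [0.997, -0.083, -0.0], [-0.0, -0.001, -1.0]]
force: [-1.0, -0.1, -1.0]
gripper_width: 0.0432
grip_force: 14.9
```

```bash
python3 - <<'E'
from h import *
w=cap('wrist'); s=telemetry.sense(); print(s['time_s'],s['tool_pos'],s['force'],s['gripper_width'],s['grip_force'])
brass(w,(.012,),lo=(18,97,40),maxv=310)
a=load('top')
brass(a,(.012,.007),lo=(18,97,40),maxv=400,amin=60)
E
```

```text
10.2 [ 0.4847445   0.21473341 -0.01666526] [-0.16401159  0.54711309 -2.5066078 ] 0.04291324920586842 14.941240986590856
408.8 302.8 [15. 20.] [[0.5343, 0.186]]
231.2 302.6 [15.3 20.1] [[0.433, 0.1945]]
320.0 258.9 [76.7 79.3] [[0.4859, 0.2176]]
491.6 200.2 [75.4 85.9] [[0.5771, 0.2435]]
304.9 69.1 [89.5 96.9] [[0.4869, 0.314]]
220.1 212.7 [13.4 13.9] [[0.4813, 0.3057], [0.4815, 0.3068]]
252.8 212.3 [12.3 13.6] [[0.4831, 0.2079], [0.4832, 0.2086]]
```

The case is held (width 43 mm). I'll lift it and hover over the pocket.

step_arm --commands '[0,0,-0.6,0,0,0,-1,0,-0.5,0.4,-1,0,-0.8,0.7,-0.8,0,-0.9,0.8,0,0,-0.9,0.8,0,0,-0.9,0.8,0,0,-0.9,0.8,0,0,-0.7,0.7,0,0,-0.5,0.4,0,0,0,0,0,0,0,0,0,0]'

```text
time_s: 11.4
tool_pos: [0.6781, -0.0445, 0.117]
eef_rot: [[0.084, 0.996, -0.001], [0.996, -0.084, 0.001], [0.0, -0.001, -1.0]]
force: [-0.9, 0.8, -1.0]
gripper_width: 0.0427
grip_force: 14.9
```

```bash
python3 - <<'E'
from h import *
w=cap('wrist','w4'); s=telemetry.sense(); print(s['time_s'],s['tool_pos'],s['force'],s['gripper_width'],s['grip_force'],s['eef_rot'].round(3).tolist())
brass(w,(.012,),lo=(18,97,40),maxv=310)
E
```

```text
11.45 [ 0.67786744 -0.0437031   0.11717826] [-0.23209873  1.21989164 -0.87717562] 0.04297597976933484 14.941107698832639 [[0.083, 0.997, -0.001], [0.997, -0.083, 0.001], [0.0, -0.001, -1.0]]
409.1 302.6 [15.5 19.9] [[0.764, -0.1651]]
231.3 302.8 [15.  20.1] [[0.5761, -0.1497]]
320.0 258.9 [75.8 78.7] [[0.6742, -0.1066]]
```

View pics/w4.png

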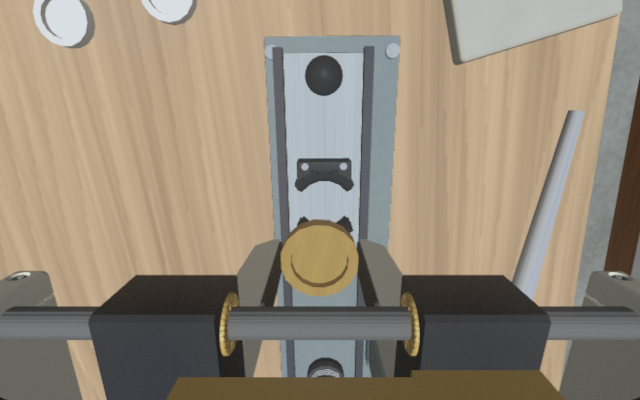

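The wrist view shows the case held level at (320,259). The pocket's far wall spans rows 158-190, the near wall tips are at about (303,222) and (348,222), and the knob is at (324,75). I'll work out the offset between the held case and the pocket.

```bash
cat >> h.py <<'E'
DZ=.0118
def tool_xy(c,s,u,v,z):
    "offset in tool axes (mm) of pixel point at true height z, camera raised by DZ"
    X=onz(c,u,v,z-DZ); return (s['eef_rot'].T@(X-s['tool_pos']))[:2]*1000
E
python3 - <<'E'
from h import *
w=load('wrist'); s=telemetry.sense()
zt=s['tool_pos'][2]+.0203+.0085
print('held case',tool_xy(w,s,320.0,258.9,zt), 'ztop',zt)
g=cv2.cvtColor(w['color'],cv2.COLOR_RGB2GRAY)
m=np.zeros_like(g); m[50:240,288:358]=(g[50:240,288:358]<70)*255
N,l,st,ce=cv2.connectedComponentsWithStats(m)
for i in range(1,N):
    if st[i,4]>30: print(st[i],ce[i].round(1))
k=[i for i in range(1,N) if abs(ce[i][1]-75)<10][0]
(kc,kr)=cv2.minEnclosingCircle(np.argwhere(l==k)[:,::-1].astype(np.float32)); print('knob',kc,kr,tool_xy(w,s,*kc,.054))
for p in((297,158),(351,158)): print(p,tool_xy(w,s,*p,.049))
for p in((299,222),(350,222)): print(p,tool_xy(w,s,*p,.049))
for p in((285,60),(363,60),(291,180),(359,180)): print('rail',tool_xy(w,s,*p,.021))
print('edge', [tool_xy(w,s,u,v,.012) for u,v in((265,38),(399,38))])
c=cv2.resize(w['color'][140:240,270:380],None,fx=5,fy=5,interpolation=2); cv2.imwrite('pics/c4.png',c[:,:,::-1])
E
```

```text
held case [-3.45387527  1.33892607] ztop 0.14597825806574
[ 306   56   36   39 1038] [323.5  75.4]
[298 159  52   3 153] [323.7 160. ]
[295 170  58  21 606] [323.7 179. ]
[337 217  15  15 118] [345.1 223.7]
[298 218  10   7  35] [302.3 220.5]
knob (323.5, 75.10526275634766) 19.423309326171875 [107.0540416   4.3301738]
(297, 158) [ 42.57713654 -17.7657094 ]
(351, 158) [42.54515226 27.80301647]
(299, 222) [-14.58203157 -17.14678578]
(350, 222) [-14.60576797  28.48218477]
rail [122.73999278 -28.308622  ]
rail [122.67684174  38.63858865]
rail [ 17.87482824 -25.86525127]
rail [17.83330047 38.83879306]
edge [array([141.66766053, -46.04020522]), array([141.55211478,  70.40537187])]
```

View pics/c4.png

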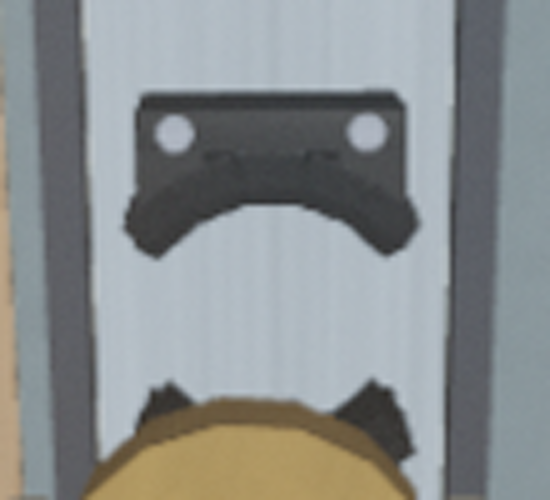

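step_arm --commands '[0.08,0.09,0.8,0,0,0,0.8,0,0,0,0.37,0,0,0,0,0,0,0,0,0]'

```text
time_s: 11.95
tool_pos: [0.6825, -0.0408, 0.04]
eef_rot: [[0.083, 0.997, 0.001], [0.997, -0.083, -0.0], [0.0, 0.0, -1.0]]
force: [0.5, -0.2, -1.3]
gripper_width: 0.0425
grip_force: 14.9
```

```bash
sed -i 's/^DZ=.*/DZ=.0076/' h.py; cat >> h.py <<'E'
def dark(w,u0,u1,v0,v1,thr=70,amin=30):
    g=cv2.cvtColor(w['color'],cv2.COLOR_RGB2GRAY); m=np.zeros_like(g); m[v0:v1,u0:u1]=(g[v0:v1,u0:u1]<thr)*255
    N,l,st,ce=cv2.connectedComponentsWithStats(m)
    return [(st[i],ce[i].round(1)) for i in range(1,N) if st[i,4]>amin]
E
python3 - <<'E'
from h import *
w=cap('wrist','w5'); s=telemetry.sense(); print(s['time_s'],s['tool_pos'],s['force'],s['gripper_width'])
brass(w,(.012,),lo=(18,97,40),maxv=310)
for r in dark(w,270,380,0,290): print(*r)
zt=s['tool_pos'][2]+.0287; print('held',tool_xy(w,s,320,258.9,zt),zt)
E
```

```text
12.0 [ 0.68343725 -0.04106566  0.0410616 ] [ 0.55403096 -0.17977355 -0.90731943] 0.042619481957862075
408.8 303.2 [14.8 19.9] [[0.7475, -0.1089]]
231.4 302.9 [14.6 20.2] [[0.6098, -0.0972]]
320.1 259.6 [76.  78.8] [[0.6817, -0.066]]
[374  29   2  33  39] [374.2  43.1]
[ 291   36   54   60 2324] [317.7  65.8]
[282 181  74   8 495] [318.7 184.1]
[ 279  196   80   31 1225] [318.6 210.7]
[270 243  12  47 319] [275.4 270. ]
[344 243  30  47 447] [361.7 273.2]
[282 275  13  15  54] [287.3 284.6]
held [0.01423496 0.09554332] 0.06976160096092013
```

```bash
python3 - <<'E'
from h import *
w=load('wrist'); s=telemetry.sense()
H=tool_xy(w,s,320.1,259.4,s['tool_pos'][2]+.0287)
K=tool_xy(w,s,317.7,62.7,.054); print('knob-held',K-H-[105,0])
for v,z in((180.5,.022),(188.5,.049),(195.5,.049)): print(v,tool_xy(w,s,318.6,v,z)-H)
print('u-extent', [tool_xy(w,s,u,210,.049)[1]-H[1] for u in(278.5,358.5)],[tool_xy(w,s,u,184,.022)[1]-H[1] for u in(281.5,355.5)])
E
```

```text
knob-held [ 0.55626666 -1.37734209]
180.5 [35.88653566 -1.00591642]
188.5 [36.62388311 -0.9210491 ]
195.5 [32.27517466 -0.92107646]
u-extent [np.float64(-25.526357063475114), np.float64(23.5675150898152)] [np.float64(-26.494566920267136), np.float64(24.35104556403114)]
```

step_arm --commands '[0.015,-0.025,0.1,0,0,0,0.15,0,0,0,0.1,0,0,0,0,0]'

```text
time_s: 12.4
tool_pos: [0.6814, -0.041, 0.0247]
eef_rot: [[0.083, 0.997, 0.0], [0.997, -0.083, -0.0], [-0.0, 0.0, -1.0]]
force: [0.1, -0.2, -0.7]
gripper_width: 0.0424
grip_force: 15.0
```

step_arm --commands '[0,0,0.15,0,0,0,0.1,0,0,0,0,0]'

```text
time_s: 12.7
tool_pos: [0.6818, -0.0411, 0.0145]
eef_rot: [[0.084, 0.997, 0.001], [0.997, -0.084, -0.0], [-0.0, 0.001, -1.0]]
force: [5.4, -3.4, -0.9]
gripper_width: 0.0429
grip_force: 14.9
```

step_arm --commands '[0,0,0.1,0,0,0,0,0]'

```text
time_s: 12.9
tool_pos: [0.6824, -0.0409, 0.0125]
eef_rot: [[0.083, 0.997, 0.002], [0.997, -0.083, -0.0], [-0.0, 0.002, -1.0]]
force: [0.1, -1.2, 8.9]
gripper_width: 0.0428
grip_force: 15.1
```

step_arm --commands '[0,0,0.1,0,0,0,0,0]'

```text
time_s: 13.1
tool_pos: [0.6828, -0.0406, 0.0099]
eef_rot: [[0.083, 0.997, 0.003], [0.997, -0.083, -0.0], [0.0, 0.003, -1.0]]
force: [-3.4, -0.5, 16.6]
gripper_width: 0.0431
grip_force: 15.1
```

```bash
python3 - <<'E'
from h import *
w=cap('wrist','w6'); s=telemetry.sense(); print(s['time_s'],s['tool_pos'],s['force'],s['ft_torque'])
brass(w,(.012,),lo=(18,97,40),maxv=310)
H=tool_xy(w,s,320.1,259.4,s['tool_pos'][2]+.0287)
for r in dark(w,260,390,0,290): print(*r)
E
```

```text
13.15 [ 0.68279109 -0.04063937  0.00988475] [-5.03074731 -0.32544051 16.93366366] [-0.10437114  0.73818581  0.0204784 ]
409.3 302.8 [14.5 19.5] [[0.74, -0.0879]]
231.4 302.8 [14.6 20.1] [[0.6214, -0.0778]]
320.3 262.2 [61.1 81.4] [[0.683, -0.0531]]
[381  13   5  80  99] [382.7  48.4]
[ 284   18   66   74 3582] [316.7  54.5]
[275 192  87  10 759] [317.6 196.2]
[ 265  208  109   82 2727] [318.3 238.7]
[279 279  26  11 140] [288.2 285.9]
[339 279  21  11 114] [351.3 285.9]
```

```bash
python3 - <<'E'
from h import *
w=load('wrist'); s=telemetry.sense()
H=tool_xy(w,s,320.1,259.4,s['tool_pos'][2]+.0287)
print('knob-held',tool_xy(w,s,316.7,50.6,.054)-H-[105,0], tool_xy(w,s,318,230,.049)-H)
E
```

```text
knob-held [ 1.59404234 -1.63823225] [21.97408031 -1.15814916]
```

step_arm --commands '[0,-0.03,-0.1,0,0,0,-0.1,0,0,0,0,0]'

```text
time_s: 13.45
tool_pos: [0.68, -0.0407, 0.0149]
eef_rot: [[0.083, 0.997, -0.0], [0.997, -0.083, -0.0], [-0.0, -0.0, -1.0]]
force: [1.4, -2.5, -1.0]
gripper_width: 0.0429
grip_force: 15.0
```

```bash
python3 - <<'E'
from h import *
w=cap('wrist','w7'); s=telemetry.sense(); print(s['time_s'],s['tool_pos'],s['force'])
brass(w,(.012,),lo=(18,97,40),maxv=310)
for r in dark(w,260,390,0,290): print(*r)
E
```

```text
13.5 [ 0.68002098 -0.04069204  0.01472112] [ 2.49409772 -3.07116273  0.14894106]
409.3 302.7 [14.5 19.7] [[0.7386, -0.0913]]
231.4 302.9 [14.6 20.2] [[0.6167, -0.0812]]
320.1 261.4 [62.7 81.3] [[0.68, -0.055]]
[386  15   3  47  65] [386.8  35.1]
[ 292   16   63   71 3389] [322.9  51.1]
[281 186  85   9 671] [322.1 189.8]
[ 278  204   92   36 1592] [322.6 221. ]
[265 243  17  47 369] [274.5 271.3]
[337 243  37  47 545] [360.5 275.4]
[282 279  24  11 121] [290.1 285.9]
```

step_arm --commands '[0,0.02,-0.4,0,-0.04,0,-0.4,0,-0.035,0,0,0,0,0,0,0]'

```text
time_s: 13.9
tool_pos: [0.6813, -0.0438, 0.0481]
eef_rot: [[0.083, 0.997, 0.002], [0.997, -0.083, -0.0], [-0.0, 0.002, -1.0]]
force: [0.5, -0.3, -0.2]
gripper_width: 0.0428
grip_force: 15.0
```

```bash
python3 - <<'E'
from h import *
w=cap('wrist','w8'); s=telemetry.sense(); print(s['time_s'],s['tool_pos'],s['force'])
brass(w,(.012,),lo=(18,97,40),maxv=310)
for r in dark(w,270,375,0,245): print(*r)
# re-evaluate w4 with slot geometry
def scan(c,u0,u1,v0,v1):
    g=cv2.cvtColor(c['color'],cv2.COLOR_RGB2GRAY); return g[v0:v1,u0:u1].mean(1).round().astype(int).tolist()
print('mid col from 150', scan(w,316,324,150,235))
print('wing cols', scan(w,296,300,150,235))
E
```

```text
13.95 [ 0.68068996 -0.04367816  0.04716056] [ 0.2847292  -0.68725046 -1.23666936]
409.2 302.8 [14.  19.8] [[0.749, -0.1175]]
231.3 302.8 [14.8 20.1] [[0.6056, -0.1053]]
320.4 260.3 [57.6 81.1] [[0.6805, -0.0737]]
[373  27   2  38  40] [373.4  45.4]
[ 294   28   51   58 2199] [319.1  56.7]
[285 171  71   6 353] [319.3 173.1]
[ 282  186   77   29 1119] [319.9 198.7]
mid col from 150 [184, 184, 184, 184, 184, 184, 184, 184, 184, 184, 184, 184, 184, 184, 184, 184, 184, 184, 184, 162, 96, 59, 58, 58, 58, 61, 74, 80, 80, 79, 77, 77, 76, 74, 74, 72, 70, 70, 67, 65, 65, 64, 64, 64, 64, 64, 64, 62, 59, 58, 58, 142, 178, 184, 184, 184, 184, 184, 184, 184, 184, 184, 184, 184, 184, 184, 184, 184, 184, 184, 184, 184, 184, 184, 184, 185, 184, 185, 184, 183, 129, 134, 141, 141, 141]
wing cols [186, 186, 186, 186, 186, 186, 186, 185, 185, 186, 185, 185, 185, 186, 186, 186, 186, 186, 186, 186, 118, 59, 57, 59, 57, 60, 70, 82, 110, 134, 156, 163, 168, 169, 158, 141, 116, 86, 75, 75, 74, 74, 73, 70, 65, 64, 64, 64, 64, 62, 64, 63, 64, 60, 59, 59, 58, 65, 94, 132, 170, 185, 186, 187, 187, 186, 186, 187, 187, 186, 186, 186, 187, 186, 186, 187, 188, 186, 186, 186, 187, 187, 175, 147, 128]
```

```bash
python3 - <<'E'
from h import *
w=load('wrist'); s=telemetry.sense()
for d in (.0076,.0118):
    import h; h.DZ=d
    print('knob-105',h.tool_xy(w,s,319.2,53.2,.054)-[105,0])
    print('outer face bottom',h.tool_xy(w,s,319.5,169.5,.022)-[40,0],'top176',[h.tool_xy(w,s,319.5,176,z)[0]-40 for z in(.03,.04,.049)])
    print('rim inner',h.tool_xy(w,s,319.5,201,.049),h.tool_xy(w,s,319.5,201,.043))
    print('held lvl',h.tool_xy(w,s,320.1,259.2,s['tool_pos'][2]+.0287))
E
```

```text
knob-105 [5.86124007 1.20642568]
outer face bottom [1.43844568 1.51561747] top176 [np.float64(-1.6521872871930796), np.float64(0.29075922033113244), np.float64(2.0394110771029332)]
rim inner [25.91936899  1.44012427] [24.25014963  1.46018282]
held lvl [-1.51266397  1.71942006]
knob-105 [6.56818293 1.21559623]
outer face bottom [0.71144366 1.52937534] top176 [np.float64(-2.4682248203532637), np.float64(-0.5252783128290446), np.float64(1.2233735439427704)]
rim inner [24.75091543  1.45416526] [23.08169607  1.47422381]
held lvl [-3.56823694  1.74284172]
```

```bash
python3 - <<'E'
import cv2
for n in('w5','w8'):
    g=cv2.cvtColor(cv2.imread(f'pics/{n}.png'),cv2.COLOR_BGR2GRAY)
    print(n,g[212:306,316:324].mean(1).round().astype(int).tolist())
E
```

```text
w5 [56, 112, 176, 186, 186, 187, 186, 146, 101, 92, 92, 93, 93, 132, 152, 155, 154, 155, 155, 155, 156, 156, 156, 155, 154, 154, 154, 155, 154, 154, 155, 155, 155, 155, 156, 156, 155, 156, 156, 156, 156, 156, 156, 156, 157, 157, 156, 156, 156, 157, 157, 157, 157, 156, 156, 156, 156, 156, 156, 156, 156, 156, 156, 156, 156, 156, 155, 155, 155, 155, 147, 108, 93, 93, 91, 133, 150, 151, 151, 151, 151, 152, 151, 151, 103, 64, 61, 60, 61, 60, 83, 175, 187, 187]
w8 [184, 184, 184, 184, 184, 184, 184, 184, 184, 184, 184, 184, 184, 185, 184, 185, 184, 183, 129, 134, 141, 141, 141, 142, 142, 142, 143, 143, 143, 144, 144, 144, 144, 144, 151, 153, 153, 153, 153, 154, 153, 153, 153, 153, 154, 154, 154, 154, 154, 154, 154, 154, 154, 155, 154, 154, 154, 154, 153, 154, 153, 152, 153, 152, 146, 144, 143, 143, 142, 141, 144, 148, 150, 149, 149, 114, 71, 172, 186, 185, 186, 186, 186, 186, 186, 185, 186, 186, 186, 186, 186, 186, 186, 186]
```

The column profile shows the case pitched about 30° with its far side up: it caught the far wall's flare, because I was about 2 mm too far towards +x. I've already shifted back 3 mm. I'll lower it with a soft grip so the floor levels it.

step_arm --commands '[0,0,0.3,0,0,0,0.4,0,0,0,0,0]' --force 6

```text
time_s: 14.25
tool_pos: [0.6795, -0.043, 0.0147]
eef_rot: [[0.083, 0.997, -0.002], [0.997, -0.083, 0.001], [0.001, -0.003, -1.0]]
force: [4.8, -0.1, -3.8]
gripper_width: 0.043
grip_force: 6.0
```

step_arm --commands '[0,0,0.1,0,0,0,0.05,0,0,0,0,0]'

```text
time_s: 14.55
tool_pos: [0.6799, -0.0433, 0.0117]
eef_rot: [[0.083, 0.997, -0.002], [0.997, -0.083, 0.0], [0.0, -0.002, -1.0]]
force: [0.7, 0.9, -1.6]
gripper_width: 0.043
grip_force: 6.0
```

```bash
cat >> h.py <<'E'
def prof(w,v0,v1,u0=316,u1=324):
    g=cv2.cvtColor(w['color'],cv2.COLOR_RGB2GRAY); return g[v0:v1,u0:u1].mean(1).round().astype(int).tolist()
def st():
    s=telemetry.sense(); print(round(s['time_s'],2),s['tool_pos'].round(4),s['force'].round(1),round(s['gripper_width'],4),round(s['grip_force'],1)); return s
E
python3 - <<'E'
from h import *
w=cap('wrist','w9'); st()
brass(w,(.012,),lo=(18,97,40),maxv=310); print(prof(w,205,306))
for r in dark(w,270,375,0,245): print(*r)
E
```

```text
14.6 [ 0.68   -0.0434  0.012 ] [-0.2  0.3 -1.6] 0.0435 6.0
409.9 302.9 [14.7 20.2] [[0.7379, -0.0917]]
230.4 303.0 [14.2 20.6] [[0.617, -0.0819]]
320.5 261.0 [75.1 80. ] [[0.6803, -0.0558]]
[67, 70, 67, 63, 63, 62, 61, 61, 62, 62, 61, 60, 61, 58, 54, 54, 52, 70, 91, 97, 94, 143, 156, 157, 158, 158, 158, 158, 158, 158, 158, 157, 157, 157, 157, 157, 158, 157, 157, 157, 158, 157, 158, 158, 158, 158, 158, 158, 158, 158, 158, 158, 158, 159, 158, 158, 158, 158, 158, 158, 158, 158, 159, 159, 158, 159, 158, 158, 158, 158, 158, 158, 158, 157, 158, 158, 157, 158, 124, 100, 95, 95, 93, 143, 153, 154, 153, 153, 153, 153, 153, 134, 77, 44, 48, 51, 53, 51, 52, 52, 52]
[ 290    8   66   74 3657] [322.6  44.4]
[280 184  86   9 701] [321.8 187.8]
[ 276  200   95   39 1868] [321.9 218.6]
```

step_arm --commands '[0,0.02,0.08,0,0,0,0.04,0,0,0,0,0]'

```text
time_s: 14.9
tool_pos: [0.6811, -0.0438, 0.0077]
eef_rot: [[0.083, 0.997, -0.001], [0.997, -0.083, -0.0], [-0.0, -0.001, -1.0]]
force: [0.2, -0.1, -1.1]
gripper_width: 0.0432
grip_force: 6.0
```

step_arm --commands '[0,0,0.06,0,0,0,0,0]'

```text
time_s: 15.1
tool_pos: [0.6813, -0.0437, 0.0054]
eef_rot: [[0.083, 0.997, -0.001], [0.997, -0.083, -0.0], [-0.0, -0.001, -1.0]]
force: [-1.1, 0.1, -1.2]
gripper_width: 0.0431
grip_force: 6.0
```

```bash
python3 - <<'E'
from h import *
w=cap('wrist','w10'); st()
brass(w,(.012,),lo=(18,97,40),maxv=310); print(prof(w,205,306))
for r in dark(w,265,385,0,245): print(*r)
E
```

```text
15.15 [ 0.6813 -0.0437  0.0056] [-0.3 -0.3 -1.6] 0.0434 6.0
410.0 302.8 [15.2 20.1] [[0.7377, -0.0879]]
230.4 302.9 [14.6 20.4] [[0.6208, -0.0782]]
320.4 262.1 [72.6 80.8] [[0.6818, -0.0538]]
[72, 71, 70, 68, 72, 67, 63, 63, 62, 63, 62, 63, 62, 63, 62, 61, 62, 58, 55, 54, 54, 143, 157, 158, 158, 158, 159, 158, 158, 159, 158, 157, 158, 158, 158, 158, 158, 158, 158, 158, 158, 158, 158, 158, 159, 159, 159, 158, 159, 159, 158, 159, 159, 159, 159, 159, 159, 159, 159, 159, 159, 159, 159, 159, 159, 159, 159, 158, 158, 159, 159, 158, 158, 158, 158, 158, 158, 158, 130, 102, 95, 94, 92, 142, 154, 154, 154, 154, 154, 153, 154, 140, 81, 45, 45, 44, 44, 44, 45, 44, 47]
[ 286    1   68   79 4064] [319.4  40.2]
[276 186  90  10 773] [320.4 190.1]
[ 272  205   98   40 1894] [320.4 223. ]
```

Centred, level and free of contact inside the pocket. I'll continue to the floor.

step_arm --commands '[0,0,0.05,0,0,0,0,0]'

```text
time_s: 15.35
tool_pos: [0.6819, -0.0438, 0.0041]
eef_rot: [[0.083, 0.997, 0.001], [0.997, -0.083, -0.0], [-0.0, 0.001, -1.0]]
force: [0.8, -1.1, -1.1]
gripper_width: 0.043
grip_force: 6.0
```

step_arm --commands '[0,0,0.05,0,0,0,0,0]'

```text
time_s: 15.55
tool_pos: [0.6821, -0.0438, 0.0024]
eef_rot: [[0.083, 0.997, 0.001], [0.997, -0.083, -0.0], [-0.0, 0.001, -1.0]]
force: [-0.0, 0.4, 3.7]
gripper_width: 0.0429
grip_force: 6.0
```

step_arm --commands '[0,0,0.05,0,0,0,0,0]'

```text
time_s: 15.75
tool_pos: [0.6821, -0.0438, 0.0018]
eef_rot: [[0.083, 0.997, 0.001], [0.997, -0.083, -0.0], [-0.0, 0.001, -1.0]]
force: [-6.2, 0.9, 13.5]
gripper_width: 0.0431
grip_force: 10.0
```

step_arm --commands '[0,0,-0.03,0,0,0,0,0,0,0,0,0,0,0,0,0]' --gripper -0.3

```text
time_s: 16.15
tool_pos: [0.6828, -0.0439, 0.0019]
eef_rot: [[0.083, 0.997, 0.003], [0.997, -0.083, -0.0], [-0.0, 0.003, -1.0]]
force: [4.7, -0.6, 5.7]
gripper_width: 0.0602
grip_force: 2.7
```

step_arm --commands '[0,0,-0.5,0,0,0,-1,0,0,0,-1,0,0,0,-0.5,0,0,0,0,0,0,0,0,0]'

```text
time_s: 16.75
tool_pos: [0.6808, -0.0436, 0.1198]
eef_rot: [[0.083, 0.997, -0.002], [0.997, -0.083, 0.0], [0.0, -0.002, -1.0]]
force: [0.4, -1.0, -0.5]
gripper_width: 0.0604
grip_force: 0.0
```

```bash
python3 - <<'E'
from h import *
w=cap('wrist','w11'); s=st()
brass(w,(.034,),lo=(18,97,40),maxv=310); print(prof(w,140,306))
for r in dark(w,265,385,0,245): print(*r)
E
```

```text
16.8 [ 0.68   -0.0435  0.1185] [-0.2  0.7 -0.6] 0.0605 0.0
444.1 302.9 [16.8 24.2] [[0.7961, -0.1541]]
196.7 302.9 [17.1 22.7] [[0.552, -0.1339]]
321.7 204.1 [46.8 47. ] [[0.6836, -0.0426]]
[183, 183, 183, 182, 182, 182, 182, 182, 182, 183, 182, 182, 183, 182, 182, 183, 182, 124, 64, 56, 57, 75, 81, 81, 78, 77, 76, 74, 74, 68, 66, 64, 63, 63, 62, 63, 62, 59, 57, 58, 106, 146, 152, 153, 153, 152, 152, 152, 151, 151, 152, 151, 151, 152, 152, 152, 153, 153, 153, 153, 152, 152, 153, 154, 153, 153, 153, 154, 153, 153, 153, 153, 154, 154, 153, 153, 154, 154, 134, 104, 127, 147, 151, 150, 150, 150, 100, 56, 52, 51, 52, 57, 57, 59, 57, 56, 57, 57, 58, 58, 58, 64, 67, 66, 66, 64, 64, 66, 171, 185, 185, 185, 184, 185, 185, 185, 185, 185, 185, 186, 185, 185, 185, 186, 185, 185, 178, 155, 147, 147, 147, 148, 147, 147, 147, 147, 147, 148, 147, 147, 146, 146, 146, 146, 146, 146, 146, 146, 147, 146, 147, 147, 147, 147, 147, 147, 147, 147, 148, 148, 147, 147, 147, 147, 146, 146]
[ 303   56   36   39 1025] [320.1  75.4]
[295 158  52   4 136] [322.3 159.2]
[293 169  57  21 633] [320.7 178.1]
[ 294  216   55   29 1038] [320.7 232.2]
```

The case lies flat and centred in the pocket: round 47x47 px at (322,204), pocket centre at u≈321. On to the spacer.

step_arm --commands '[0.6,-0.2,0,0,0.9,-0.4,0,0,1,-0.5,0,0,1,-0.5,0,0,1,-0.5,0,0,1,-0.5,0.4,0,0.8,-0.36,0.6,0,0.5,-0.2,0.7,0,0.09,0,0.6,0,0,0,0.4,0,0,0,0,0]'

```text
time_s: 17.9
tool_pos: [0.5748, 0.24, 0.008]
eef_rot: [[0.083, 0.997, -0.008], [0.997, -0.083, -0.003], [-0.003, -0.008, -1.0]]
force: [-0.9, -0.2, -0.0]
gripper_width: 0.0603
grip_force: 0.0
```

```bash
python3 - <<'E'
from h import *
w=cap('wrist','w12'); s=st()
brass(w,(-.0006,),lo=(18,97,40),maxv=330)
for u,v in((320,258.9),): print(tool_xy(w,s,u,v,s['tool_pos'][2]+.0287))
E
```

```text
17.95 [0.5766 0.2403 0.0104] [ 1.3 -0.4  0.2] 0.0606 0.0
445.7 312.1 [20.5 42. ] [[0.6606, 0.176]]
194.4 311.6 [20.7 41. ] [[0.4813, 0.1904]]
329.7 238.9 [63.6 66.6] [[0.5822, 0.2387]]
160.6 134.9 [71.2 81. ] [[0.485, 0.3147]]
[ 0.09372691 -0.6785324 ]
```

step_arm --commands '[-0.03,0.155,0,0,0,0,0.3,0,0,0,0.25,0,0,0,0,0]'

```text
time_s: 18.35
tool_pos: [0.5833, 0.239, -0.011]
eef_rot: [[0.084, 0.996, -0.003], [0.996, -0.084, -0.001], [-0.001, -0.003, -1.0]]
force: [-1.1, -0.7, -0.2]
gripper_width: 0.0608
grip_force: 0.0
```

```bash
python3 - <<'E'
from h import *
w=cap('wrist','w13'); s=st()
brass(w,(-.0006,),lo=(18,97,40),maxv=330)
print((s['eef_rot'].T@(np.array([0,0,0]))))
for k in((320,258.9),): print(tool_xy(w,s,*k,s['tool_pos'][2]+.0287))
E
```

```text
18.4 [ 0.5836  0.2392 -0.0103] [-0.3 -0.5  0.4] 0.0606 0.0
445.7 312.1 [20.7 41.8] [[0.6616, 0.1887]]
194.5 311.6 [20.8 41. ] [[0.5, 0.2024]]
315.9 250.4 [69.5 73.1] [[0.5819, 0.2388]]
126.8 136.6 [78.4 91.7] [[0.4847, 0.3148]]
[0. 0. 0.]
[-0.65971668  0.77199165]
```

step_arm --commands '[0,-0.055,0.12,0,0,0,0.08,0,0,0,0,0]'

```text
time_s: 18.7
tool_pos: [0.5819, 0.2399, -0.0175]
eef_rot: [[0.083, 0.997, -0.001], [0.997, -0.083, -0.0], [-0.0, -0.001, -1.0]]
force: [-0.2, 0.1, 0.3]
gripper_width: 0.0605
grip_force: 0.0
```

step_arm --commands '[0,0,0,0,0,0,0,0,0,0,0,0,0,0,0,0,0,0,0,0]' --gripper 0.6 --force 15

```text
time_s: 19.2
tool_pos: [0.5826, 0.24, -0.0167]
eef_rot: [[0.083, 0.997, 0.0], [0.997, -0.083, 0.0], [0.0, 0.0, -1.0]]
force: [-0.1, 0.7, 1.3]
gripper_width: 0.0426
grip_force: 15.0
```

```bash
python3 - <<'E'
from h import *
w=cap('wrist','w14'); s=st()
brass(w,(-.0006,),lo=(18,97,40),maxv=330)
print(prof(w,215,300))
E
```

```text
19.25 [ 0.5826  0.2401 -0.0167] [-0.2  0.6  2.8] 0.0426 15.0
410.1 311.7 [15.  41.6] [[0.6364, 0.1961]]
230.1 311.4 [15.  39.9] [[0.5246, 0.2057]]
320.0 256.4 [71.2 76.1] [[0.5835, 0.2384]]
122.0 139.2 [81.  95.1] [[0.4846, 0.3148]]
[164, 164, 164, 164, 152, 108, 93, 101, 120, 140, 144, 144, 144, 145, 145, 145, 144, 159, 164, 164, 164, 165, 164, 164, 164, 164, 164, 164, 163, 164, 164, 164, 164, 164, 164, 163, 164, 163, 163, 163, 164, 163, 164, 163, 163, 164, 163, 164, 163, 163, 163, 163, 164, 163, 162, 163, 162, 163, 162, 163, 163, 162, 162, 126, 90, 86, 91, 99, 114, 139, 144, 145, 145, 145, 146, 146, 156, 162, 163, 163, 163, 163, 163, 163, 163]
```

step_arm --commands '[0,0,-0.5,0,0,0,-1,0,-0.3,0.1,-1,0,-0.7,0.3,-0.17,0,-1,0.4,0,0,-1,0.5,0,0,-1,0.5,0,0,-1,0.5,0,0,-0.9,0.4,0,0,-0.6,0.26,0,0,-0.37,0.1,0,0,0,0,0,0]'

```text
time_s: 20.45
tool_pos: [0.6814, -0.046, 0.0895]
eef_rot: [[0.086, 0.996, -0.0], [0.996, -0.086, -0.0], [-0.0, -0.0, -1.0]]
force: [-0.1, 0.2, -0.4]
gripper_width: 0.0421
grip_force: 15.0
```

step_arm --commands '[0,0,0,0,0,0,0.5,0,0,0,0.5,0,0,0,0,0]'

```text
time_s: 20.85
tool_pos: [0.6785, -0.0416, 0.0462]
eef_rot: [[0.081, 0.997, -0.006], [0.997, -0.081, 0.001], [0.001, -0.006, -1.0]]
force: [-0.3, 0.4, -1.1]
gripper_width: 0.0426
grip_force: 15.0
```

```bash
python3 - <<'E'
from h import *
w=cap('wrist','w15'); s=st()
brass(w,(-.0006,),lo=(18,97,40),maxv=330)
for r in dark(w,265,385,0,245): print(*r)
print(prof(w,160,240))
E
```

```text
20.9 [ 0.6796 -0.042   0.048 ] [-0.1  0.6  0.1] 0.0427 15.0
410.3 312.0 [15.7 40.2] [[0.7496, -0.1309]]
230.0 311.6 [15.2 39.1] [[0.5959, -0.1187]]
322.3 250.2 [75.3 87.3] [[0.6792, -0.0679]]
[ 300   34   52   57 2188] [325.3  62.3]
[290 176  71   6 398] [324.3 178.4]
[ 286  190   79   30 1170] [325.2 204.1]
[188, 188, 188, 188, 188, 188, 188, 189, 188, 188, 188, 188, 188, 189, 165, 97, 58, 57, 58, 57, 57, 68, 80, 80, 78, 78, 76, 74, 74, 73, 72, 70, 68, 67, 63, 61, 62, 62, 62, 62, 62, 62, 63, 58, 56, 56, 68, 134, 152, 154, 155, 155, 155, 155, 156, 154, 154, 154, 154, 140, 106, 98, 107, 129, 150, 154, 153, 154, 153, 153, 153, 154, 155, 154, 154, 154, 155, 155, 155, 155]
```

step_arm --commands '[-0.075,0.075,0,0,0,0,0,0,0,0,0,0]'

```text
time_s: 21.2
tool_pos: [0.6853, -0.0474, 0.0513]
eef_rot: [[0.083, 0.997, 0.002], [0.997, -0.083, -0.0], [-0.0, 0.002, -1.0]]
force: [-0.7, -0.0, -0.3]
gripper_width: 0.0425
grip_force: 15.0
```

```bash
python3 - <<'E'
from h import *
w=cap('wrist','w16'); s=st()
brass(w,(-.0006,),lo=(18,97,40),maxv=330)
for r in dark(w,265,385,0,245): print(*r)
E
```

```text
21.25 [ 0.685  -0.0474  0.051 ] [0.1 0.2 0.4] 0.0425 15.0
410.1 312.0 [15.3 40.8] [[0.7581, -0.1412]]
230.0 311.6 [15.2 39.2] [[0.6012, -0.1275]]
318.2 245.2 [77.7 96.3] [[0.6832, -0.0714]]
[ 287   25   50   57 2129] [311.4  53. ]
[279 167  70   5 326] [312.6 169. ]
[ 276  181   77   29 1127] [313.3 194.1]
```

step_arm --commands '[0,0,0,0,0,0,0,0,0,0,0,0]'

```text
time_s: 21.55
tool_pos: [0.6842, -0.0474, 0.0498]
eef_rot: [[0.083, 0.997, 0.0], [0.997, -0.083, 0.0], [0.0, 0.0, -1.0]]
force: [0.5, 0.0, -0.6]
gripper_width: 0.0422
grip_force: 15.0
```

```bash
python3 - <<'E'
from h import *
w=cap('wrist','w17'); s=st()
for r in dark(w,265,385,0,245): print(*r)
E
```

```text
21.6 [ 0.6842 -0.0473  0.0498] [-0.1 -0.5 -0.4] 0.0424 15.0
[368  22   2  34  38] [368.1  37.2]
[ 288   24   51   57 2182] [313.1  52.3]
[280 167  71   6 341] [315.2 169.1]
[ 277  181   77   30 1146] [314.9 194.5]
```

step_arm --commands '[0.065,-0.065,0,0,0,0,0.2,0,0,0,0,0,0,0,0,0,0,0,0,0]' --force 8

```text
time_s: 22.1
tool_pos: [0.6818, -0.0445, 0.0417]
eef_rot: [[0.083, 0.997, -0.0], [0.997, -0.083, 0.0], [0.0, -0.0, -1.0]]
force: [0.6, -0.4, -0.5]
gripper_width: 0.0427
grip_force: 8.0
```

```bash
python3 - <<'E'
from h import *
w=cap('wrist','w18'); s=st()
brass(w,(-.0006,),lo=(18,97,40),maxv=330)
for r in dark(w,265,385,0,245): print(*r)
H=tool_xy(w,s,320,257,s['tool_pos'][2]+.0237); K=tool_xy(w,s,312.5+7,50,.054); print(H)
E
```

```text
22.15 [ 0.682  -0.0446  0.0419] [ 0.3 -0.2 -0.1] 0.0427 8.0
411.1 312.1 [15.2 40.2] [[0.7526, -0.1314]]
229.5 311.9 [16.  39.4] [[0.6007, -0.1185]]
320.0 249.2 [77.4 87.9] [[0.6811, -0.0679]]
[ 292   25   53   60 2384] [318.1  55. ]
[283 173  73   6 413] [318.7 175.5]
[ 280  189   80   30 1217] [319.4 202. ]
[-1.85666793  0.88585671]
```

step_arm --commands '[0.02,0,0.2,0,0,0,0.2,0,0,0,0,0,0,0,0,0]'

```text
time_s: 22.55
tool_pos: [0.6815, -0.0435, 0.0252]
eef_rot: [[0.083, 0.997, -0.001], [0.997, -0.083, 0.0], [0.0, -0.001, -1.0]]
force: [0.1, 0.2, -0.7]
gripper_width: 0.0429
grip_force: 8.0
```

```bash
python3 - <<'E'
from h import *
w=cap('wrist','w19'); s=st()
for r in dark(w,265,385,0,245): print(*r)
print(prof(w,200,310))
E
```

```text
22.6 [ 0.6816 -0.0437  0.0255] [-0.   0.4 -1.1] 0.0429 8.0
[379  16   3  55  65] [379.9  40.9]
[ 290   18   59   66 2950] [319.   50.7]
[280 179  80   8 537] [319.8 182.3]
[ 277  197   87   33 1461] [320.  211.6]
[66, 64, 64, 62, 62, 63, 63, 64, 63, 63, 60, 56, 54, 55, 121, 151, 157, 157, 157, 127, 98, 100, 126, 150, 155, 155, 154, 154, 155, 155, 155, 154, 156, 156, 157, 157, 157, 158, 158, 158, 157, 158, 157, 158, 158, 158, 158, 158, 158, 158, 158, 158, 158, 158, 158, 158, 158, 159, 158, 158, 158, 158, 158, 158, 158, 158, 115, 94, 94, 104, 146, 153, 153, 153, 153, 154, 154, 154, 92, 59, 79, 88, 93, 105, 134, 152, 156, 156, 156, 156, 157, 157, 102, 55, 52, 52, 52, 51, 52, 52, 53, 52, 58, 59, 59, 58, 58, 60, 62, 62]
```

step_arm --commands '[0,0,0.1,0,0,0,0.06,0,0,0,0,0]'

```text
time_s: 22.9
tool_pos: [0.6823, -0.0435, 0.0198]
eef_rot: [[0.083, 0.997, 0.001], [0.997, -0.083, 0.0], [0.0, 0.001, -1.0]]
force: [-0.2, 1.8, 2.0]
gripper_width: 0.0429
grip_force: 8.0
```

step_arm --commands '[0,0,0.06,0,0,0,0,0]'

```text
time_s: 23.1
tool_pos: [0.6822, -0.0437, 0.0171]
eef_rot: [[0.083, 0.997, 0.001], [0.997, -0.083, -0.0], [0.0, 0.001, -1.0]]
force: [0.5, 1.7, 2.7]
gripper_width: 0.0429
grip_force: 8.0
```

step_arm --commands '[0,0,0.05,0,0,0,0,0]'

```text
time_s: 23.3
tool_pos: [0.6824, -0.0439, 0.0159]
eef_rot: [[0.083, 0.997, 0.001], [0.997, -0.083, -0.0], [-0.0, 0.001, -1.0]]
force: [-0.7, 0.5, 6.4]
gripper_width: 0.0429
grip_force: 8.0
```

```bash
python3 - <<'E'
from h import *
w=cap('wrist','w20'); s=st()
brass(w,(-.0006,),lo=(18,97,40),maxv=330)
for r in dark(w,265,385,0,245): print(*r)
print(prof(w,205,310))
E
```

```text
23.35 [ 0.6824 -0.0439  0.0158] [-2.1  0.7  6.9] 0.0428 8.0
411.1 312.1 [15.1 41.2] [[0.746, -0.1119]]
229.5 311.8 [16.  39.5] [[0.6114, -0.1004]]
320.0 256.7 [75.8 77.7] [[0.6822, -0.0613]]
[ 286   10   63   72 3408] [316.8  45.8]
[381  10   3  44  56] [381.7  29.5]
[276 182  85   9 649] [318.3 185.6]
[ 272  199   93   36 1664] [318.  216.2]
[63, 63, 62, 63, 62, 61, 62, 61, 61, 61, 58, 55, 55, 53, 122, 102, 95, 105, 125, 151, 156, 155, 156, 156, 156, 156, 156, 157, 157, 157, 158, 158, 158, 158, 158, 158, 158, 158, 158, 158, 159, 159, 158, 159, 159, 159, 159, 158, 159, 159, 158, 158, 159, 159, 159, 159, 158, 158, 158, 158, 158, 158, 158, 158, 158, 158, 157, 157, 114, 90, 90, 86, 143, 154, 139, 99, 88, 92, 100, 112, 145, 156, 156, 157, 158, 157, 158, 138, 78, 42, 48, 50, 50, 51, 50, 50, 50, 49, 51, 51, 50, 52, 58, 60, 62]
```

step_arm --commands '[0,-0.01,0.03,0,0,0,0,0]'

```text
time_s: 23.55
tool_pos: [0.6825, -0.0439, 0.0153]
eef_rot: [[0.083, 0.997, 0.002], [0.997, -0.083, -0.0], [-0.0, 0.002, -1.0]]
force: [-1.8, 1.9, 8.4]
gripper_width: 0.0433
grip_force: 8.0
```

step_arm --commands '[0,0,0,0,0,0,0,0,0,0,0,0,0,0,0,0]' --gripper -0.3

```text
time_s: 23.95
tool_pos: [0.6811, -0.0438, 0.0131]
eef_rot: [[0.083, 0.997, -0.001], [0.997, -0.083, 0.0], [-0.0, -0.001, -1.0]]
force: [0.0, 0.2, -0.6]
gripper_width: 0.0601
grip_force: 0.0
```

step_arm --commands '[0,0,-0.5,0,0,0,-1,0,0,0,-1,0,0,0,-0.15,0,0,0,0,0,0,0,0,0]'

```text
time_s: 24.55
tool_pos: [0.6807, -0.0436, 0.1183]
eef_rot: [[0.083, 0.997, -0.002], [0.997, -0.083, 0.0], [0.0, -0.002, -1.0]]
force: [-0.1, 0.7, 0.0]
gripper_width: 0.0604
grip_force: 0.0
```

```bash
python3 - <<'E'
from h import *
w=cap('wrist','w21'); s=st()
brass(w,(.041,),lo=(18,97,40),maxv=330)
for r in dark(w,265,385,0,245): print(*r)
print(prof(w,170,250))
E
```

```text
24.6 [ 0.6802 -0.0435  0.1174] [-0.4  0.6 -1.4] 0.0607 0.0
445.7 312.2 [20.7 41.7] [[0.7945, -0.1587]]
194.5 311.7 [20.7 41. ] [[0.5521, -0.1382]]
322.0 205.9 [48.2 50.1] [[0.6838, -0.0419]]
[ 303   56   36   39 1046] [320.2  75.1]
[295 158  52   4 129] [319.2 159.7]
[292 169  58  22 655] [320.5 178.3]
[294 217  55  28 927] [320.9 233.7]
[69, 65, 63, 62, 63, 62, 63, 58, 57, 57, 68, 127, 110, 130, 149, 152, 151, 151, 151, 138, 148, 151, 151, 152, 151, 152, 152, 152, 153, 152, 152, 153, 152, 153, 152, 153, 153, 153, 153, 154, 153, 153, 153, 153, 153, 153, 153, 153, 151, 111, 96, 134, 107, 102, 137, 150, 152, 151, 152, 114, 65, 55, 56, 57, 56, 57, 57, 57, 58, 58, 58, 60, 66, 66, 65, 64, 65, 63, 112, 175]
```

step_arm --commands '[0.5,-0.3,0,0,0.9,-0.6,0,0,1,-0.65,0,0,1,-0.65,0,0,1,-0.65,0,0,1,-0.65,0.3,0,1,-0.65,0.5,0,0.9,-0.6,0.6,0,0.7,-0.5,0.6,0,0.4,-0.3,0.5,0,0.13,-0.08,0.2,0,0,0,0,0]'

```text
time_s: 25.8
tool_pos: [0.484, 0.3129, 0.0097]
eef_rot: [[0.082, 0.997, -0.004], [0.997, -0.082, -0.003], [-0.003, -0.004, -1.0]]
force: [0.4, -0.5, 0.2]
gripper_width: 0.0603
grip_force: 0.0
```

step_arm --commands '[0,0,0,0,0,0,0,0]'

```text
time_s: 26.0
tool_pos: [0.488, 0.3131, 0.0137]
eef_rot: [[0.085, 0.996, 0.002], [0.996, -0.085, 0.001], [0.001, 0.002, -1.0]]
force: [0.1, -0.0, 0.8]
gripper_width: 0.0603
grip_force: 0.0
```

```bash
python3 - <<'E'
from h import *
w=cap('wrist','w22'); s=st()
brass(w,(-.0006,),lo=(18,97,40),maxv=330)
E
```

```text
26.05 [0.488  0.3131 0.0138] [-0.   0.2 -0.1] 0.0606 0.0
445.7 312.1 [20.7 42. ] [[0.5763, 0.2442]]
194.5 311.4 [20.4 41.5] [[0.3922, 0.2607]]
316.3 234.7 [62.8 65.3] [[0.4866, 0.3132]]
```

step_arm --commands '[0.012,-0.05,0.3,0,0,0,0.25,0,0,0,0.12,0,0,0,0,0,0,0,0,0]'

```text
time_s: 26.55
tool_pos: [0.4841, 0.3142, -0.0147]
eef_rot: [[0.083, 0.997, -0.001], [0.997, -0.083, -0.0], [-0.0, -0.001, -1.0]]
force: [0.6, 0.3, -0.5]
gripper_width: 0.0606
grip_force: 0.0
```

```bash
python3 - <<'E'
from h import *
w=cap('wrist','w23'); s=st()
brass(w,(-.0006,),lo=(18,97,40),maxv=330)
E
```

```text
26.6 [ 0.4844  0.3144 -0.0143] [ 0.1 -0.9  0.2] 0.0606 0.0
445.8 312.0 [20.6 41.9] [[0.561, 0.2667]]
194.5 311.6 [20.7 41. ] [[0.4029, 0.2801]]
322.6 253.9 [71.2 74.9] [[0.4866, 0.3131]]
```

step_arm --commands '[0,0.03,0.09,0,0,0,0,0,0,0,0,0]'

```text
time_s: 26.9
tool_pos: [0.4856, 0.3142, -0.0179]
eef_rot: [[0.083, 0.997, -0.0], [0.997, -0.083, -0.0], [-0.0, -0.0, -1.0]]
force: [-0.1, -0.1, -0.6]
gripper_width: 0.0608
grip_force: 0.0
```

step_arm --commands '[0,0,0,0,0,0,0,0,0,0,0,0,0,0,0,0,0,0,0,0]' --gripper 0.6 --force 12

```text
time_s: 27.4
tool_pos: [0.4856, 0.3142, -0.0179]
eef_rot: [[0.083, 0.997, 0.0], [0.997, -0.083, 0.0], [0.0, 0.0, -1.0]]
force: [-0.9, -0.7, 1.2]
gripper_width: 0.0426
grip_force: 12.0
```

```bash
python3 - <<'E'
from h import *
w=cap('wrist','w24'); s=st()
brass(w,(-.0006,),lo=(18,97,40),maxv=330)
E
```

```text
27.45 [ 0.4856  0.3143 -0.0178] [ 0.7 -0.1 -0. ] 0.0425 12.0
230.0 311.4 [15.4 39.7] [[0.4279, 0.2807]]
410.6 312.2 [15.3 42.1] [[0.5394, 0.2707]]
320.1 256.6 [72.2 76.9] [[0.4866, 0.313]]
```

step_arm --commands '[0,0,-0.5,0,0,0,-0.9,0,-0.4,0.25,-0.9,0,-0.8,0.5,-0.52,0,-1,0.65,0,0,-1,0.65,0,0,-1,0.65,0,0,-1,0.65,0,0,-1,0.7,0,0,-1,0.7,0,0,-0.8,0.55,0,0,-0.5,0.32,0,0]'

```text
time_s: 28.65
tool_pos: [0.6821, -0.0467, 0.0944]
eef_rot: [[0.086, 0.996, -0.0], [0.996, -0.086, -0.001], [-0.001, -0.0, -1.0]]
force: [-0.3, 0.4, -1.0]
gripper_width: 0.043
grip_force: 12.0
```

step_arm --commands '[0,0,0,0,0,0,0.5,0,0,0,0.6,0,0,0,0.15,0,0,0,0,0,0,0,0,0,0,0,0,0]' --force 8

```text
time_s: 29.35
tool_pos: [0.6824, -0.0431, 0.0467]
eef_rot: [[0.083, 0.997, 0.003], [0.997, -0.083, -0.0], [-0.0, 0.003, -1.0]]
force: [0.7, 0.1, -0.3]
gripper_width: 0.0425
grip_force: 8.0
```

```bash
python3 - <<'E'
from h import *
w=cap('wrist','w25'); s=st()
brass(w,(-.0006,),lo=(18,97,40),maxv=330)
for r in dark(w,265,385,0,245): print(*r)
E
```

```text
29.4 [ 0.6824 -0.0432  0.0467] [-0.1 -0.5 -0.9] 0.043 8.0
410.6 312.4 [16.  40.8] [[0.7543, -0.134]]
229.9 311.6 [16.  38.6] [[0.5999, -0.1201]]
319.9 249.5 [77.4 88.2] [[0.6815, -0.069]]
[372  28   2  35  38] [372.2  43.8]
[ 292   31   52   58 2196] [317.6  59.9]
[284 174  71   6 372] [317.2 176.3]
[ 280  189   78   29 1186] [318.8 201.9]
```

step_arm --commands '[-0.01,-0.02,0.25,0,0,0,0.15,0,0,0,0,0,0,0,0,0]'

```text
time_s: 29.8
tool_pos: [0.6799, -0.0436, 0.0282]
eef_rot: [[0.083, 0.997, -0.001], [0.997, -0.083, 0.0], [0.0, -0.001, -1.0]]
force: [-0.8, 0.6, -1.0]
gripper_width: 0.0428
grip_force: 8.0
```

```bash
python3 - <<'E'
from h import *
w=cap('wrist','w26'); s=st()
for r in dark(w,265,385,0,245): print(*r)
print(prof(w,205,305))
E
```

```text
29.85 [ 0.6802 -0.0437  0.0286] [ 0.1  0.3 -0.9] 0.0425 8.0
[381  17   3  50  61] [381.9  39.2]
[ 294   19   58   66 2837] [322.4  51.5]
[284 178  78   7 526] [322.7 181.1]
[ 280  195   87   32 1410] [323.  209.7]
[64, 63, 62, 60, 56, 56, 56, 101, 96, 99, 112, 137, 154, 157, 130, 99, 93, 116, 149, 155, 155, 155, 155, 154, 154, 155, 155, 154, 154, 154, 155, 155, 154, 154, 154, 154, 154, 153, 154, 154, 154, 154, 154, 154, 154, 154, 153, 154, 153, 153, 154, 154, 154, 154, 153, 153, 153, 153, 154, 153, 153, 153, 153, 152, 152, 152, 152, 153, 152, 153, 152, 152, 152, 151, 152, 151, 152, 152, 152, 151, 151, 152, 151, 151, 151, 152, 109, 62, 52, 53, 54, 54, 54, 53, 59, 59, 60, 58, 58, 58]
```

step_arm --commands '[0,0.035,0,0,0,0,0,0,0,0,0.06,0,0,0,0,0,0,0,0,0]'

```text
time_s: 30.35
tool_pos: [0.6816, -0.0437, 0.0263]
eef_rot: [[0.083, 0.997, -0.0], [0.997, -0.083, 0.0], [0.0, -0.0, -1.0]]
force: [-0.0, -0.1, -0.8]
gripper_width: 0.0427
grip_force: 8.0
```

step_arm --commands '[0,0,0.06,0,0,0,0,0]'

```text
time_s: 30.55
tool_pos: [0.6815, -0.0437, 0.0236]
eef_rot: [[0.083, 0.997, -0.001], [0.997, -0.083, 0.0], [0.0, -0.001, -1.0]]
force: [-0.0, -0.6, -2.2]
gripper_width: 0.0423
grip_force: 8.0
```

```bash
python3 - <<'E'
from h import *
w=cap('wrist','w27'); s=st()
brass(w,(-.0006,),lo=(18,97,40),maxv=330)
for r in dark(w,265,385,0,245): print(*r)
E
```

```text
30.6 [ 0.6816 -0.0437  0.0237] [ 0.1 -0.2 -0.8] 0.0426 8.0
411.0 312.0 [14.5 42.3] [[0.7472, -0.1173]]
229.5 311.7 [15.7 39.8] [[0.6075, -0.1054]]
320.4 254.1 [77.3 79.5] [[0.6814, -0.0628]]
[380  14   3  44  53] [380.6  33.9]
[ 289   16   60   68 3041] [318.8  49.5]
[280 179  81   8 560] [320.6 182.8]
[ 276  195   89   35 1524] [319.6 211.8]
```

step_arm --commands '[0,0,0.05,0,0,0,0,0]'

```text
time_s: 30.8
tool_pos: [0.682, -0.0438, 0.0229]
eef_rot: [[0.083, 0.997, 0.0], [0.997, -0.083, -0.0], [-0.0, 0.0, -1.0]]
force: [-3.0, -0.4, 4.4]
gripper_width: 0.0429
grip_force: 8.0
```

step_arm --commands '[0,0,0.04,0,0,0,0,0]'

```text
time_s: 31.0
tool_pos: [0.682, -0.0438, 0.022]
eef_rot: [[0.083, 0.997, 0.0], [0.997, -0.083, -0.0], [-0.0, 0.0, -1.0]]
force: [-5.7, 0.7, 9.6]
gripper_width: 0.0432
grip_force: 8.0
```

```bash
python3 - <<'E'
from h import *
w=cap('wrist','w28'); s=st()
brass(w,(-.0006,),lo=(18,97,40),maxv=330)
for r in dark(w,265,385,0,245): print(*r)
print(prof(w,205,305))
E
```

```text
31.05 [ 0.682  -0.0438  0.022 ] [-6.  1.  9.] 0.0432 8.0
411.1 312.2 [14.7 41.5] [[0.7473, -0.1164]]
229.5 311.8 [16.1 39.4] [[0.6086, -0.1044]]
319.9 255.1 [78.4 79.1] [[0.6816, -0.0629]]
[ 288   15   61   68 3118] [317.7  48.7]
[379  14   3  56  66] [379.9  39.3]
[279 180  81   8 560] [318.3 183.2]
[ 275  195   89   36 1547] [318.5 212.6]
[63, 62, 62, 61, 62, 62, 61, 56, 56, 55, 73, 99, 100, 106, 124, 104, 92, 91, 145, 155, 155, 155, 155, 155, 155, 155, 156, 155, 155, 156, 155, 155, 155, 154, 155, 155, 154, 155, 154, 154, 154, 155, 154, 154, 154, 154, 154, 154, 154, 154, 154, 154, 154, 154, 154, 154, 154, 154, 153, 154, 154, 153, 153, 153, 153, 153, 153, 153, 153, 152, 152, 152, 153, 152, 152, 152, 152, 152, 152, 152, 152, 152, 152, 152, 152, 152, 152, 114, 66, 52, 51, 52, 52, 52, 51, 51, 51, 53, 52, 54]
```

Seated at the expected height (about 22 mm). I'll release and check.

step_arm --commands '[0,0,0,0,0,0,0,0,0,0,0,0,0,0,0,0]' --gripper -0.3

```text
time_s: 31.45
tool_pos: [0.6817, -0.0437, 0.0202]
eef_rot: [[0.083, 0.997, -0.0], [0.997, -0.083, 0.0], [0.0, -0.0, -1.0]]
force: [-0.4, -0.3, 0.1]
gripper_width: 0.0603
grip_force: 0.0
```

step_arm --commands '[0,0,-0.5,0,0,0,-1,0,0,0,-0.9,0,0,0,0,0,0,0,0,0,0,0,0,0]'

```text
time_s: 32.05
tool_pos: [0.6808, -0.0436, 0.1148]
eef_rot: [[0.083, 0.997, -0.002], [0.997, -0.083, 0.0], [0.0, -0.002, -1.0]]
force: [-0.2, -0.6, 0.4]
gripper_width: 0.0606
grip_force: 0.0
```

```bash
python3 - <<'E'
from h import *
w=cap('wrist','w29'); s=st()
brass(w,(.048,),lo=(18,97,40),maxv=330)
for r in dark(w,265,385,0,245): print(*r)
print(prof(w,165,250)); print('col profile',cv2.cvtColor(w['color'],cv2.COLOR_RGB2GRAY)[206,290:356].tolist())
E
```

```text
32.1 [ 0.6805 -0.0436  0.1143] [-1.2 -0.4  0.6] 0.0605 0.0
445.7 312.1 [20.6 41.9] [[0.7903, -0.1509]]
194.5 311.7 [20.6 40.9] [[0.5576, -0.1313]]
321.6 208.7 [50.4 53.8] [[0.6836, -0.0413]]
[ 302   55   37   40 1080] [320.1  74.6]
[295 159  52   3 154] [320.8 160. ]
[292 170  58  22 654] [320.5 179.2]
[294 220  56  25 743] [321.2 235.8]
[78, 77, 75, 74, 73, 70, 66, 63, 63, 62, 63, 62, 61, 58, 56, 56, 89, 115, 106, 103, 94, 144, 151, 151, 151, 151, 150, 150, 150, 150, 150, 150, 150, 150, 149, 150, 149, 149, 149, 148, 149, 149, 149, 149, 149, 149, 148, 149, 148, 148, 148, 148, 148, 148, 148, 148, 148, 148, 148, 147, 147, 148, 148, 147, 147, 147, 147, 148, 144, 90, 56, 58, 57, 57, 57, 58, 58, 58, 63, 66, 66, 65, 65, 64, 63]
col profile [188, 187, 189, 188, 187, 179, 156, 148, 145, 145, 145, 147, 152, 152, 149, 149, 149, 148, 149, 146, 146, 145, 145, 146, 147, 148, 147, 147, 150, 148, 148, 150, 150, 150, 150, 151, 151, 152, 152, 152, 147, 149, 147, 146, 147, 147, 146, 148, 150, 151, 150, 150, 150, 150, 150, 155, 174, 186, 187, 182, 180, 180, 183, 185, 187, 183]
```

The stack is seated flat and centred, with the disc at (322,209). Next I grip the knob and push the shuttle home.

step_arm --commands '[0.4,0,0,0,0.8,0,0,0,0.8,0,0,0,0.5,0,0,0,0.13,0,0.3,0,0,0,0.5,0,0,0,0.6,0,0,0,0.6,0,0,0,0.25,0,0,0,0,0,0,0,0,0]'

```text
time_s: 33.2
tool_pos: [0.6908, 0.0607, 0.0269]
eef_rot: [[0.084, 0.996, 0.0], [0.996, -0.084, -0.0], [-0.0, 0.0, -1.0]]
force: [0.2, -0.7, 0.0]
gripper_width: 0.0604
grip_force: 0.0
```

step_arm --commands '[0,0,0,0,0,0,0,0,0,0,0,0,0,0,0,0,0,0,0,0]' --gripper 0.8 --force 20

```text
time_s: 33.7
tool_pos: [0.6902, 0.0612, 0.0268]
eef_rot: [[0.083, 0.997, -0.001], [0.997, -0.083, 0.0], [0.0, -0.001, -1.0]]
force: [-2.1, -0.2, 2.4]
gripper_width: 0.0272
grip_force: 20.0
```

step_arm --commands '[-0.08,0,0,0,-0.16,0,0,0,-0.25,0,0,0,-0.33,0,0,0,-0.4,0,0,0,-0.4,0,0,0,-0.4,0,0,0,-0.35,0,0,0,-0.3,0,0,0,-0.2,0,0,0,-0.1,0,0,0,0,0,0,0]'

```text
time_s: 34.9
tool_pos: [0.6812, -0.0587, 0.0268]
eef_rot: [[0.084, 0.996, 0.001], [0.996, -0.084, -0.001], [-0.001, 0.001, -1.0]]
force: [1.6, -1.9, 4.4]
gripper_width: 0.0265
grip_force: 20.0
```

step_arm --commands '[-0.06,0,0,0,-0.12,0,0,0,-0.1,0,0,0,0,0,0,0]'

```text
time_s: 35.3
tool_pos: [0.6803, -0.0691, 0.0268]
eef_rot: [[0.083, 0.997, 0.001], [0.997, -0.083, -0.001], [-0.0, 0.001, -1.0]]
force: [5.2, -0.5, 3.5]
gripper_width: 0.0268
grip_force: 20.0
```

step_arm --commands '[-0.08,0,0,0,-0.1,0,0,0,0,0,0,0]'

```text
time_s: 35.6
tool_pos: [0.6798, -0.0762, 0.0268]
eef_rot: [[0.084, 0.997, 0.001], [0.997, -0.084, -0.0], [-0.0, 0.001, -1.0]]
force: [5.8, -0.2, 3.6]
gripper_width: 0.0264
grip_force: 20.0
```

step_arm --commands '[-0.08,0.03,0,0,-0.08,0,0,0,0,0,0,0]'

```text
time_s: 35.9
tool_pos: [0.6793, -0.0825, 0.0268]
eef_rot: [[0.083, 0.997, -0.001], [0.997, -0.083, -0.0], [-0.0, -0.001, -1.0]]
force: [-0.6, 1.0, 7.9]
gripper_width: 0.0268
grip_force: 20.0
```

step_arm --commands '[-0.08,0,0,0,-0.08,0,0,0,0,0,0,0]'

```text
time_s: 36.2
tool_pos: [0.6788, -0.0888, 0.0268]
eef_rot: [[0.083, 0.997, -0.001], [0.997, -0.083, -0.0], [-0.0, -0.001, -1.0]]
force: [0.7, 0.7, 8.8]
gripper_width: 0.027
grip_force: 20.0
```

step_arm --commands '[-0.08,0,0,0,-0.08,0,0,0,0,0,0,0]'

```text
time_s: 36.5
tool_pos: [0.6784, -0.0939, 0.0268]
eef_rot: [[0.083, 0.997, -0.001], [0.997, -0.083, 0.002], [0.002, -0.001, -1.0]]
force: [0.7, 5.2, 8.1]
gripper_width: 0.0268
grip_force: 20.0
```

step_arm --commands '[-0.08,0,0,0,0,0,0,0]'

```text
time_s: 36.7
tool_pos: [0.6785, -0.094, 0.0268]
eef_rot: [[0.082, 0.997, -0.0], [0.997, -0.082, 0.005], [0.005, -0.001, -1.0]]
force: [1.0, 15.6, 9.3]
gripper_width: 0.0267
grip_force: 20.0
```

step_arm --commands '[-0.08,0,0,0,0,0,0,0]'

```text
time_s: 36.9
tool_pos: [0.6783, -0.0954, 0.0267]
eef_rot: [[0.081, 0.997, -0.0], [0.997, -0.081, 0.007], [0.007, -0.001, -1.0]]
force: [2.5, 22.9, 9.2]
gripper_width: 0.0273
grip_force: 20.0
```

```bash
python3 - <<'E'
from h import *
b=cap('top','t2'); s=st()
g=cv2.cvtColor(b['color'],cv2.COLOR_RGB2GRAY)
m=np.zeros_like(g);m[178:200,380:426]=(g[178:200,380:426]<45)*255
N,l,stt,ce=cv2.connectedComponentsWithStats(m); print(stt[1:],ce[1:])
i=1+np.argmax(stt[1:,4]); u,v=ce[i]; print('grip top-cam',onz(b,u,v,.297),onz(b,u,v,.309))
c=cap('side','s2'); g=cv2.cvtColor(c['color'],cv2.COLOR_RGB2GRAY)
for x in((.532,-.192,.297),(.53,-.15,.297),(.535,-.23,.297)): print(proj(c,x).round(1))
m=np.zeros_like(g);m[115:155,335:385]=(g[115:155,335:385]<50)*255
N,l,stt,ce=cv2.connectedComponentsWithStats(m); print(stt[1:],ce[1:].round(1))
E
```

```text
36.95 [ 0.6783 -0.0954  0.0267] [ 3.  21.5 10.6] 0.0268 20.0
[[392 183  28  11 230]] [[405.43913043 188.33478261]]
grip top-cam [ 0.53177725 -0.19635634  0.297     ] [ 0.53068279 -0.19420169  0.309     ]
[358.8 135.6]
[353.2 143.2]
[363.2 128.8]
[[353 131  14  12  69]
 [335 140  13   4  18]] [[359.1 136. ]
 [341.1 141.6]]
```

Home against the stop: 23 N, with about 156 mm of travel on top of the initial offset. I release, rise, and go above the cross grip, off-centre by +24 mm so the fingers clear the bar.

step_arm --commands '[0.06,0,0,0,0,0,0,0,0,0,0,0]' --gripper -0.3

```text
time_s: 37.3
tool_pos: [0.677, -0.0992, 0.0251]
eef_rot: [[0.083, 0.997, -0.003], [0.997, -0.083, -0.0], [-0.0, -0.003, -1.0]]
force: [0.2, 0.6, -0.4]
gripper_width: 0.0462
grip_force: 0.0
```

step_arm --commands '[0,0,-0.5,0,0,0,-1,0,0,0,-1,0,0,0,-1,0,0,0,-1,0,0,0,-1,0,0,0,-1,0,0,0,-0.7,0,0,0,0,0,0,0,0,0]'

```text
time_s: 38.3
tool_pos: [0.6784, -0.0997, 0.3145]
eef_rot: [[0.084, 0.996, 0.0], [0.996, -0.084, -0.0], [-0.0, 0.0, -1.0]]
force: [-0.2, -0.4, -1.3]
gripper_width: 0.0603
grip_force: 0.0
```

```bash
python3 - <<'E'
from h import *
a=cap('top','t3'); s=st()
g=cv2.cvtColor(a['color'],cv2.COLOR_RGB2GRAY)
w=cap('wrist','w30')
brass(w,(.048,),lo=(18,97,40),maxv=330)
for r in dark(w,150,500,0,330,thr=60,amin=150): print(*r)
E
```

```text
38.35 [ 0.6778 -0.0994  0.3128] [-0.1  0.3  0.1] 0.0607 0.0
445.8 312.2 [21.  41.5] [[0.8674, -0.3532]]
194.5 311.7 [20.6 41.1] [[0.4518, -0.3178]]
321.0 231.1 [24.5 26.5] [[0.673, -0.1929]]
[ 239  243  103   66 1111] [266.7 283.4]
[372 242  71  69 931] [388.2 283.5]
[ 432  275   68   55 2482] [470.8 296.2]
[ 150  276   57   54 1978] [172.7 295.9]
```

step_arm --commands '[-0.2,-0.3,0,0,-0.4,-0.6,0,0,-0.4,-0.8,0,0,-0.4,-0.8,0,0,-0.3,-0.6,0,0,-0.19,-0.37,0,0,0,0,0,0,0,0,0,0,0,0,0,0]'

```text
time_s: 39.3
tool_pos: [0.5341, -0.1622, 0.3134]
eef_rot: [[0.083, 0.997, -0.001], [0.997, -0.083, 0.001], [0.001, -0.001, -1.0]]
force: [-0.2, -0.7, 0.4]
gripper_width: 0.0603
grip_force: 0.0
```

```bash
python3 - <<'E'
from h import *
w=cap('wrist','w31'); s=st()
g=cv2.cvtColor(w['color'],cv2.COLOR_RGB2GRAY)
print('col320',prof(w,190,320)); 
for v in(225,240,255,262,270): print(v,g[v,240:400:2].tolist())
O=np.array([.6693,-.1987,0]);ex=np.array([.9965,-.083,0]);ey=np.array([.083,.9965,0])
for y in(-.04,0,.04): print(proj(w,O-.138*ex+y*ey+[0,0,.297-DZ]).round(1))
E
```

```text
39.35 [ 0.5342 -0.1622  0.3136] [-0.3 -0.8 -0.3] 0.0604 0.0
col320 [173, 173, 173, 172, 172, 172, 172, 171, 171, 171, 170, 170, 170, 160, 125, 111, 110, 109, 110, 111, 110, 109, 108, 109, 148, 179, 184, 184, 167, 102, 63, 63, 62, 62, 64, 63, 63, 62, 62, 62, 62, 63, 61, 62, 62, 62, 61, 60, 61, 60, 61, 61, 61, 60, 60, 59, 59, 60, 58, 58, 58, 58, 58, 60, 59, 59, 58, 58, 58, 58, 57, 56, 57, 58, 58, 57, 58, 57, 57, 56, 57, 57, 57, 58, 57, 56, 56, 57, 56, 57, 56, 57, 56, 58, 57, 58, 57, 57, 56, 57, 57, 56, 56, 57, 58, 57, 56, 57, 57, 58, 56, 57, 57, 57, 56, 57, 58, 62, 64, 65, 68, 76, 95, 100, 90, 87, 96, 109, 108, 105]
225 [173, 175, 171, 171, 176, 181, 180, 181, 183, 180, 179, 183, 187, 183, 176, 175, 180, 180, 181, 179, 175, 174, 174, 173, 169, 169, 170, 175, 175, 171, 176, 154, 59, 61, 63, 63, 63, 64, 62, 63, 63, 64, 61, 62, 61, 62, 62, 58, 57, 169, 165, 173, 165, 172, 176, 177, 175, 176, 177, 177, 178, 173, 174, 176, 175, 177, 156, 133, 152, 134, 89, 96, 117, 168, 165, 165, 165, 165, 166, 168]
240 [176, 177, 178, 176, 174, 173, 170, 154, 133, 120, 122, 123, 169, 190, 185, 179, 177, 17
[... 714 characters left out ...]
, 189, 184, 180, 177, 172, 155, 183, 186, 186, 185, 185, 182, 183, 152, 105, 162, 175, 52, 55, 56, 58, 57, 58, 57, 56, 57, 57, 54, 57, 56, 57, 54, 52, 66, 95, 95, 94, 93, 95, 93, 94, 94, 94, 91, 94, 94, 94, 92, 90, 135, 168, 46, 51, 48, 47, 45, 49, 87, 119, 118, 117, 116, 116, 118, 118]
270 [121, 123, 119, 122, 121, 116, 58, 54, 56, 53, 54, 52, 52, 127, 176, 185, 186, 181, 180, 176, 167, 140, 165, 181, 186, 184, 183, 182, 180, 185, 108, 121, 70, 53, 56, 57, 56, 60, 57, 57, 58, 55, 58, 57, 57, 55, 55, 54, 74, 92, 94, 93, 105, 139, 161, 161, 176, 175, 176, 174, 175, 177, 177, 181, 182, 178, 157, 45, 48, 46, 49, 45, 47, 52, 105, 118, 119, 118, 118, 118]
[318.2 309.1]
[318.1 261.9]
[318.1 209.8]
```

The grip shows at u 303–337, rows 219–308, centred between the fingers, with the bar below row 250. Descending to straddle it.

step_arm --commands '[0,0,0.3,0,0,0,0.3,0,0,0,0,0,0,0,0,0]'

```text
time_s: 39.75
tool_pos: [0.5334, -0.1623, 0.2893]
eef_rot: [[0.083, 0.997, -0.002], [0.997, -0.083, 0.001], [0.001, -0.002, -1.0]]
force: [-0.1, 0.1, 0.6]
gripper_width: 0.0602
grip_force: 0.0
```

step_arm --commands '[0,0,0.3,0,0,0,0.25,0,0,0,0,0,0,0,0,0]'

```text
time_s: 40.15
tool_pos: [0.5335, -0.1625, 0.2679]
eef_rot: [[0.083, 0.997, -0.001], [0.997, -0.083, 0.0], [0.0, -0.001, -1.0]]
force: [0.2, -0.8, 0.5]
gripper_width: 0.0605
grip_force: 0.0
```

step_arm --commands '[0,0,0,0,0,0,0,0,0,0,0,0,0,0,0,0,0,0,0,0]' --gripper 0.9 --force 40

```text
time_s: 40.65
tool_pos: [0.5339, -0.1627, 0.2686]
eef_rot: [[0.083, 0.997, 0.0], [0.997, -0.083, -0.0], [-0.0, 0.0, -1.0]]
force: [3.4, 0.1, -1.5]
gripper_width: 0.025
grip_force: 2.5
```

step_arm --commands '[0,0,0,0,0,0,0,0,0,-0.149,0.228,0,0,-0.137,0.236,0,0,-0.124,0.242,0,0,-0.111,0.249,0,0,0,0,0]'

```text
time_s: 41.35
tool_pos: [0.5129, -0.1606, 0.2291]
eef_rot: [[0.083, 0.997, 0.001], [0.997, -0.083, 0.0], [0.001, 0.001, -1.0]]
force: [7.2, 1.1, 0.8]
gripper_width: 0.0233
grip_force: 40.0
```

step_arm --commands '[0,-0.098,0.254,0,0,-0.085,0.259,0,0,-0.072,0.263,0,0,-0.058,0.266,0,0,0,0,0]'

```text
time_s: 41.85
tool_pos: [0.5011, -0.1594, 0.1878]
eef_rot: [[0.083, 0.997, 0.002], [0.997, -0.083, 0.0], [0.001, 0.002, -1.0]]
force: [7.8, 2.5, 3.4]
gripper_width: 0.0228
grip_force: 40.0
```

step_arm --commands '[0,-0.035,0.269,0,0,-0.02,0.271,0,0,-0.01,0.25,0,0,0,0,0]'

```text
time_s: 42.25
tool_pos: [0.4981, -0.1592, 0.1565]
eef_rot: [[0.083, 0.997, 0.001], [0.997, -0.083, 0.001], [0.001, 0.001, -1.0]]
force: [3.6, 2.8, 5.9]
gripper_width: 0.0232
grip_force: 40.0
```

step_arm --commands '[0,0,0.15,0,0,0,0.1,0,0,0,0,0]'

```text
time_s: 42.55
tool_pos: [0.498, -0.1591, 0.1473]
eef_rot: [[0.083, 0.997, 0.001], [0.997, -0.083, 0.001], [0.001, 0.001, -1.0]]
force: [0.6, 4.9, 8.5]
gripper_width: 0.0231
grip_force: 40.0
```

step_arm --commands '[0,0,0.08,0,0,0,0,0,0,0,0,0]'

```text
time_s: 42.85
tool_pos: [0.4981, -0.1592, 0.1452]
eef_rot: [[0.083, 0.997, 0.001], [0.997, -0.083, 0.0], [0.001, 0.001, -1.0]]
force: [-1.7, 5.3, 10.7]
gripper_width: 0.023
grip_force: 40.0
```

step_arm --commands '[0,0,0.06,0,0,0,0,0]'

```text
time_s: 43.05
tool_pos: [0.4981, -0.1592, 0.1442]
eef_rot: [[0.083, 0.997, 0.001], [0.997, -0.083, 0.0], [0.0, 0.001, -1.0]]
force: [-6.4, 6.7, 21.7]
gripper_width: 0.023
grip_force: 40.0
```

step_arm --commands '[0,0,0.06,0,0,0,0,0,0,0,0,0]'

```text
time_s: 43.35
tool_pos: [0.4982, -0.1592, 0.1434]
eef_rot: [[0.083, 0.997, 0.002], [0.997, -0.083, -0.0], [-0.0, 0.002, -1.0]]
force: [-12.0, 8.4, 33.3]
gripper_width: 0.0229
grip_force: 40.0
```

```bash
python3 - <<'E'
from h import *
st(); w=cap('wrist','w32'); brass(w,(.048,),lo=(18,97,40),maxv=330,amin=40)
c=cap('side','s3'); g=cv2.cvtColor(c['color'],cv2.COLOR_RGB2GRAY)
O=np.array([.6693,-.1987,0])+[0,-.003,0];ex=np.array([.9965,-.083,0]);ey=np.array([.083,.9965,0])
for z in(.174,.184,.2): print(proj(c,O-.175*ex-.03*ey+[0,0,z]).round(1))
print(g[125:175,350:390:1][::2,::2].tolist())
E
```

```text
43.35 [ 0.4982 -0.1592  0.1434] [-12.    8.4  33.3] 0.0229 40.0
371.2 312.0 [10.4 41.2] [[0.5429, -0.2814]]
269.0 311.6 [10.6 38.5] [[0.4376, -0.272]]
498.0 224.7 [45.9 56.9] [[0.6666, -0.1955]]
[371.3 166.2]
[371.6 163.8]
[371.9 159.9]
[[151, 115, 99, 121, 117, 107, 98, 94, 90, 93, 91, 93, 95, 102, 109, 101, 90, 119, 136, 146], [155, 121, 81, 91, 109, 124, 121, 126, 118, 115, 118, 124, 118, 117, 97, 83, 100, 95, 87, 93], [157, 141, 84, 71, 83, 88, 98, 105, 103, 102, 103, 105, 94, 80, 70, 99, 145, 151, 138, 122], [151, 136, 67, 47, 66, 72, 72, 79, 78, 78, 76, 74, 69, 64, 64, 157, 171, 147, 145, 147], [111, 104, 45, 38, 67, 76, 72, 70, 68, 67, 66, 69, 67, 56, 69, 179, 185, 125, 94, 105], [58, 77, 75, 29, 39, 67, 77, 86, 89, 86, 84, 74, 55, 34, 92, 172, 151, 127, 113, 93], [40, 71, 95, 63, 31, 23, 36, 47, 50, 51, 47, 33, 33, 75, 142, 145, 120, 140, 144, 144], [45, 40, 53, 95, 87, 60, 42, 32, 38, 39, 50, 74, 123, 155, 140, 102, 89, 96, 114, 132], [92, 82, 63, 92, 114, 106, 98, 100, 132, 148, 158, 172, 183, 154, 104, 100, 112, 103, 86, 84], [97, 102, 95, 91, 110, 113, 120, 119, 133, 154,
[... 688 characters left out ...]
 90, 104, 82, 53, 55, 60, 62, 46, 30, 58, 51, 54, 54, 55, 52], [133, 128, 94, 91, 96, 78, 71, 35, 38, 46, 53, 63, 44, 63, 119, 88, 47, 52, 64, 53], [92, 110, 109, 106, 101, 71, 90, 44, 28, 31, 44, 83, 89, 110, 140, 106, 50, 43, 51, 43], [59, 72, 87, 106, 96, 53, 118, 103, 60, 32, 41, 78, 99, 107, 130, 125, 104, 78, 55, 50], [71, 56, 79, 106, 94, 43, 112, 131, 111, 81, 64, 71, 57, 90, 114, 112, 109, 105, 95, 94], [139, 115, 96, 105, 89, 36, 67, 81, 97, 106, 99, 82, 89, 132, 139, 123, 108, 104, 95, 117], [157, 153, 134, 108, 85, 33, 42, 45, 87, 107, 103, 103, 132, 146, 147, 145, 129, 107, 106, 148], [157, 156, 140, 108, 80, 34, 33, 39, 93, 107, 99, 117, 145, 148, 145, 147, 136, 116, 139, 158]]
```

The stop is reached: force climbs steeply with no further travel, after a total grip drop of about 124 mm. I ease off slightly and hand in.

step_arm --commands '[0,0,-0.04,0,0,0,0,0,0,0,0,0]'

```text
time_s: 43.75
tool_pos: [0.4982, -0.1592, 0.1439]
eef_rot: [[0.083, 0.997, 0.002], [0.997, -0.083, -0.0], [0.0, 0.002, -1.0]]
force: [-7.8, 7.3, 25.3]
gripper_width: 0.0229
grip_force: 40.0
```

```bash
python3 - <<'E'
from h import *
st(); print(job.sign_off())
E
```

```text
43.75 [ 0.4982 -0.1592  0.1439] [-7.8  7.3 25.3] 0.0229 40.0
the job is handed in; nothing more can be done
None
```

I stacked the case, spacer and disc flat in the pocket, pushed the shuttle home against its stop, and handed the job in at 43.75 s with the lever held on its stop at about 25 N; sign-off returned no verdict, and I could not measure the pad's force on the disc directly.

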